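# Pin the drum of the tube mixer

## Robot

A 6-joint arm with a two-finger parallel gripper is mounted at the origin on a cart in front of the work surface, level with it; the furniture and walls round the work are solid. World frame = base frame: x ahead of the robot, y to its left, z up, the work surface at z = 0. Lengths are in m, angles in degrees, forces in N, time in s.
With the tool pointing down it reaches from about 0.375 to 0.9 m from the base axis. Payload 3.1 kg.
Tool frame: the origin (TCP) lies between the finger pads; the fingertips stand 22 mm ahead of it and the grasp point (between the pads) lies 3 mm ahead of it; y points along the fingers, x is the direction in which the jaws open and shut, and the axes are right-handed (so a half turn about y gives the same grasp; the last joint's range is limited). The gripper opens to 87 mm and grips with 3 to 60 N. Pads are 19 mm wide; open, the fingers measure 117 mm over their backs; the gripper's body (75 mm by 190 mm) begins 51 mm behind the grasp point.
Start: joints at [56.408, 30.224, 82.088, -0, 67.689, -10.227], TCP at [0.248, 0.574, 0.245] pointing down, gripper open.
Joint ranges: [-176.69, 176.69], [-43.24, 126.21], [12.49, 139.97], [-82, 262], [0, 151.66], [-163.58, 163.58]. Speed limits (degrees/s): [159.86, 159.86, 180, 180, 180, 180].

## Interface

Orientations are given as a 3x3 rotation matrix whose columns are the frame's x, y, z axes.
In Python, from rig import bot, imaging, workorder gives the robot as it stands. The module is installed in compiled form; this text tells all that it offers.
- The arm moves only by the tool drive_tool, never from a script. Its argument "commands" is a list of rows, each an object of numbers: "dx", "dy", "dz": the shift along the tool's x, y, z normalised to -1 to 1, where 1 is 4 cm; "wx", "wy", "wz": the turn, a rotation vector about the tool's x, y, z normalised to -1 to 1, where 1 is pi/2 rad; "grip": the finger opening in mm, from 0 to 87. In form: [{"dx": .., "dy": .., "dz": .., "wx": .., "wy": .., "wz": .., "grip": ..}, ...]. A call has 1 to 8 rows; each row shifts and turns the commanded pose from where the row before left it, along the tool's axes as they then stand; what a row does not reach is not made up. A row lasts 1/8 s, in which the tool goes at most 62.5 mm and 10.7 degrees, less where a joint would pass 70% of its speed; a pose out of reach is approached as far as the arm can. A call with a number of a shift or a turn outside -1 to 1 is refused whole. A call with a gripper value outside its range is refused whole. The fingers move at their own pace and stop on an object; the grip force is fixed at half the most. Time passes only in rows, so rows that do not move let the fingers close. It gives the time, the measured TCP pose, the force and the opening at its end, in the units of the state.
- bot.read_state(): the state, without advancing time (a new reading comes with each control period).
- imaging.capture(name): name is "side" or "top"; returns (picture, depth): 480x640x3 uint8, red, green, blue; 480x640 float32, m along the optical axis (not along the pixel's ray), 0 where there is no reading.
- imaging.get_calibration(name): a dict with "mtx" (3x3 intrinsics, pixels), "world_to_cam" (4x4, takes a point from world to camera coordinates). Camera axes: x right, y down, z forward; pixel columns grow to the right and rows downward; lengths in m; the calibration is good to about 2 mm. A picture is of the moment at which its call begins. get_calibration takes no time and is no camera call.
- workorder.hand_in(): hands the job in, once; it reports no verdict.
The state is a dict: "time_s": time; "joint_positions": joint angles; "qvel": joint speeds; "tau": joint torques, N m; "position": TCP position; "tcp_rot": TCP orientation; "force": force on the tool from outside, world axes, zero at the start; "moment": the same for the moment, N m; "opening": opening from 0.0 (shut) to 1.0 (fully open).
Only numpy, scipy, OpenCV 4.12 (cv2) and the standard library are available. Lean on these libraries where they do the work, as an engineer would, in place of code of your own. Each camera call takes 0.05 s, during which the arm holds its last target. There are 200 camera calls.

## Task

The axle pin of the small tube mixer is half drawn out: push it fully home by its head, then take the spring clip out of its park block and push its straight leg down through the cross hole in the other end of the pin until the bow springs over the pin and the crown of the clip sits on it. Work by feel and never force anything (keep every push on the mixer below about 15 N), leave the beaker, the cup and the dropper bottle as they stand, and let go of the clip.

Things in the scene. Friction and masses are not known exactly. Their poses are not given: they have to be found in the camera images.
- stand: Tube mixer fixed to the worktop: grey base 90 x 100 x 12 mm, two slotted grey ears 36 wide, 114 high, outer faces at y = +37 and -37 mm; between them a white drum 56 across, with a bush 32 across ending at y = -47. Origin: centre of the base's underside, z up. The axle pin runs along y at x = 0; drum and axle are clamped 83 to 97 mm up (height not reported). All stands stiff.
- pin (a joint): Steel axle pin, 24 mm thick, 119 mm long with its round head (30 across, 10 thick) at the +y end. It slides along the stand's y; value = how far pushed in towards -y: 0 drawn out, 0.036 m home (head on the +y ear, hard stop). Outer face of the head at stand y = 83 mm minus the value. Drag 5 to 7 N. Its cross hole clears the bush by 12 mm when home.
- hole_home (a point): Stand (0, -63, 90) mm, stand axes: the pin's cross hole (7 mm in x, 8 in y, in a groove 20 mm across) with the pin home and the axle at mid height; it may be up to 7 mm higher or lower. The pin may also stand rolled on its axis up to 0.55 rad either way (not reported): the mouth lies up to 5 mm off in stand x; it turns stiffly (7 N at the rim); the leg, once in, can swing it upright.
- holder: White park block fixed to the worktop, 50 x 30 mm, 64 mm high, with a slot 31 x 7 mm open to the top in which the clip hangs upright, its grip resting on the block's top (clip origin 56 mm above the worktop) with 1 to 2 mm of play. Origin on its underside, below the clip's leg; z up.
- clip: R-clip of steel wire with a grey moulded grip, 30 to 50 g, loose. Origin: underside of the crown on the line of the straight leg (5 mm thick, end chamfered 1 mm, z = -50 mm). Grip: block 24 in x, 11 in y, z = +8 to +38 mm, centred on the leg's line. The bow hangs on the -x side; to straddle the pin the clip's x lies along stand x, either way round. Seated, the origin is 8 mm above the axle's line.
- bow (a joint): Bow of the clip, sprung outwards, rad: 0 at rest, 0.2 as its throat passes the pin. It hangs from the crown at clip x = -13 mm, throat 6 mm from the leg's line at z = -17, flared end at x = -16, z = -32 mm. Pushing on takes about 10 N at most, with the origin 25 to 17 mm above the axle's line; past that it goes on with little push until the crown stops hard on the pin.
- beaker: Clear empty beaker, 45 mm across, 58 mm high, loose. Origin at the centre of its underside. Not to be disturbed.
- cotton_cup: White plastic cup with cotton, 56 mm across, 50 mm high, loose. Origin at the centre of its underside. Not to be disturbed.
- dropper_bottle: Amber dropper bottle, 38 mm across, 111 mm high, loose. Origin at the centre of its underside. Not to be disturbed.
Things that resemble listed ones, but are neither listed nor needed, are in the scene too. Several things have the shape of the clip; the one meant has the colours described above.

How it is judged:
By the outcome, as a careful person would: the job done as asked, in the order asked, and still so for the second after the job is handed in, with the robot touching nothing.
It also fails if it takes over 72 s, if anything falls off the work surface, if the arm or the gripper's body presses on something with over 40 N, if the wrist force passes 120 N, or if a joint passes its speed limit or range.

## Working session

There is one attempt and no reset: what is moved stays moved. The work goes in short steps, Python scripts to look and compute and a tool call to move; the robot and the scene stay as the last step left them, time stands still between calls to the robot, and variables do not carry over. Pictures are saved under pics/ and viewed, on a budget of 10 in all, crops included, one or two more only if the job needs it, and the job is handed in when it is done.

Besides the shell and the picture viewer there is one more tool, called after "Request:" as name(argument=value, ...), one argument or row to a line, values as JSON. drive_tool: Moves the arm, as the interface text tells. Its arguments: {"type":"object","properties":{"commands":{"type":"array"}},"required":["commands"]}

```bash
mkdir -p pics; cat > h.py <<'E'
import numpy as np,cv2
from rig import bot,imaging,workorder
np.set_printoptions(precision=4,suppress=True)
def cap(n,save=None):
    p,d=imaging.capture(n)
    np.savez(f'{n}.npz',p=p,d=d)
    if save: cv2.imwrite(f'pics/{save}.png',cv2.cvtColor(p,cv2.COLOR_RGB2BGR))
    return p,d
def load(n):
    z=np.load(f'{n}.npz'); return z['p'],z['d']
def cloud(n,d):
    c=imaging.get_calibration(n);K=c['mtx'];T=np.linalg.inv(c['world_to_cam'])
    v,u=np.mgrid[:480,:640]
    P=np.stack([(u-K[0,2])/K[0,0]*d,(v-K[1,2])/K[1,1]*d,d],-1)
    return P@T[:3,:3].T+T[:3,3]
def proj(n,X):
    c=imaging.get_calibration(n);T=c['world_to_cam'];q=T[:3,:3]@np.array(X)+T[:3,3];q=c['mtx']@q;return q[:2]/q[2]
E
python3 - <<'E'
from h import *
for n in('side','top'):
    cap(n,n+'0');c=imaging.get_calibration(n);print(n,np.linalg.inv(c['world_to_cam']),c['mtx'][0])
print(bot.read_state())
E
```

```text
side [[ 0.9658 -0.0825  0.2457  0.3184]
 [-0.258  -0.394   0.8822 -0.5847]
 [ 0.024  -0.9154 -0.4018  0.4379]
 [ 0.      0.      0.      1.    ]] [445.9362   0.     317.9844]
top [[ 0.0465 -0.9751  0.2171  0.3511]
 [-0.9989 -0.0455  0.0093  0.1959]
 [ 0.0008 -0.2173 -0.9761  0.9987]
 [ 0.      0.      0.      1.    ]] [555.8829   0.     329.9884]
{'time_s': 0.1, 'joint_positions': array([ 56.4086,  30.2739,  82.1494,   0.0008,  67.6877, -10.2279]), 'qvel': array([-0.0567, -0.1675, -0.1448,  0.1029, -0.0245, -0.0153]), 'tau': array([ -0.0003, -44.0986, -17.7151,   0.0635,   0.0533,  -0.    ]), 'position': array([0.2475, 0.5732, 0.2437]), 'tcp_rot': array([[ 0.3966, -0.0011, -0.918 ],
       [ 0.918 , -0.0016,  0.3966],
       [-0.0019, -1.    ,  0.0004]]), 'force': array([-0.3709, -0.4147,  0.0505]), 'moment': array([ 0.0116, -0.0084,  0.0006]), 'opening': 1.0041471829407784}
```

View pics/side0.png

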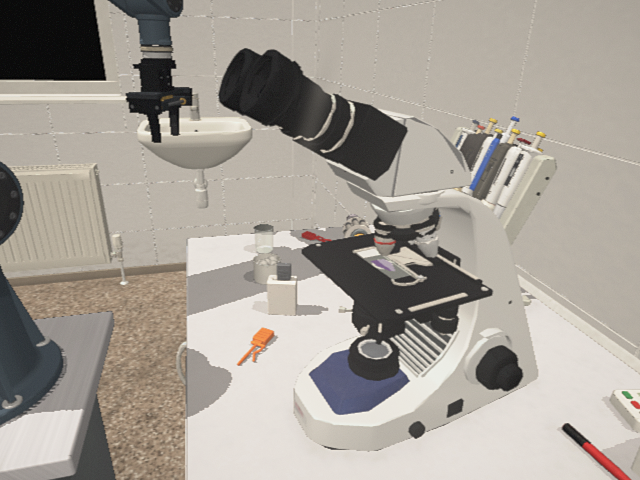

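View pics/top0.png

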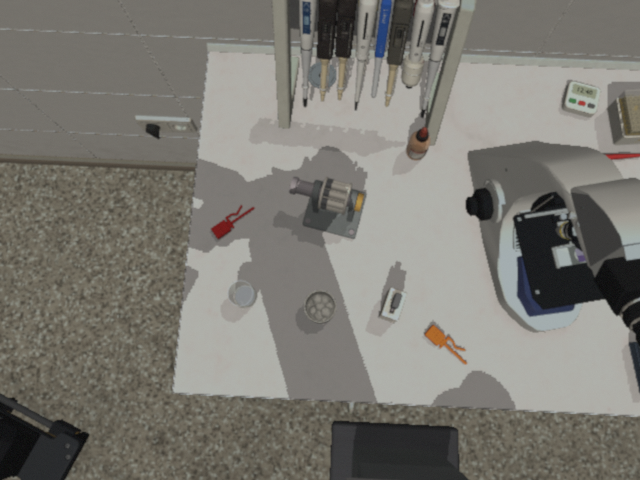

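```bash
python3 - <<'E'
from h import *
p,d=load('top')
a=cv2.resize(p[160:250,280:380],None,fx=6,fy=6,interpolation=cv2.INTER_CUBIC)
b=cv2.resize(p[255:330,365:425],None,fx=3.3,fy=3.3,interpolation=cv2.INTER_CUBIC)
s,_=load('side');c=cv2.resize(s[255:325,255:310],None,fx=3.3,fy=3.3,interpolation=cv2.INTER_CUBIC)
o=np.zeros((540,800,3),np.uint8);o[:540,:600]=a;o[:b.shape[0],602:602+b.shape[1]]=b[:,:198];o[260:260+c.shape[0],602:602+c.shape[1]]=c[:,:198]
cv2.imwrite('pics/crop1.png',o[...,::-1])
W=cloud('top',d)
sub=W[160:250,280:380].reshape(-1,3)
for lo,hi in((.008,.016),(.105,.122)):
    m=(sub[:,2]>lo)&(sub[:,2]<hi);q=sub[m][:,:2].astype(np.float32);r=cv2.minAreaRect(q);print(lo,m.sum(),r,q.min(0),q.max(0))
for v in range(170,240,5): print(v,[f"{x:.0f}" for x in W[v,284:372:4,2]*1000])
print('holder')
for v in range(285,325,3): print(v,[f"{x:.0f}" for x in W[v,376:410:2,2]*1000])
E
```

```text
0.008 1154 ((0.6149996519088745, 0.20055900514125824), (0.09979248046875, 0.0901859924197197), 77.97578430175781) [0.5617 0.1439] [0.669  0.2574]
0.105 979 ((0.6168636679649353, 0.21523180603981018), (0.12303479760885239, 0.048366252332925797), 78.85797882080078) [0.5862 0.1539] [0.6411 0.2766]
170 ['-0', '-2', '-1', '3', '-1', '1', '3', '4', '-2', '0', '0', '-2', '2', '2', '3', '-2', '-3', '1', '3', '1', '2', '4']
175 ['3', '1', '-1', '-0', '0', '1', '2', '-3', '-2', '-1', '3', '5', '-1', '2', '4', '1', '1', '-5', '-1', '1', '1', '1']
180 ['3', '1', '105', '104', '98', '4', '4', '1', '107', '0', '114', '100', '102', '-2', '0', '-1', '2', '-1', '-3', '1', '-2', '3']
185 ['2', '-4', '106', '101', '103', '103', '105', '100', '114', '106', '121', '116', '116', '117', '114', '99', '100', '2', '1', '-1', '0', '1']
190 ['-0', '-1', '101', '102', '103', '103', '105', '113', '115', '106', '119', '118', '104', '114', '112', '114', '119', '104', '107', '2', '1', '1']
195 ['0', '1', '3', '2', '0', '93', '100', '110', '108', '118', '117', '117', '117', '118', '119', '119', '112', '116', '116', '
[... 1799 characters left out ...]
, '1', '-2', '34', '66', '63', '64', '78', '93', '90', '97', '65', '65', '65', '-3', '3', '2']
309 ['4', '0', '7', '60', '66', '66', '64', '64', '62', '72', '62', '64', '64', '1', '2', '-3', '2']
312 ['2', '-1', '37', '65', '68', '64', '64', '30', '47', '65', '61', '67', '65', '-1', '-0', '0', '1']
315 ['0', '11', '53', '63', '67', '64', '64', '64', '68', '61', '66', '66', '1', '1', '-1', '4', '0']
318 ['-0', '-2', '8', '20', '33', '44', '55', '65', '66', '63', '64', '61', '1', '1', '-1', '2', '2']
321 ['-2', '3', '-1', '-2', '2', '-0', '10', '19', '30', '45', '48', '-0', '-2', '2', '2', '2', '3']
324 ['-1', '2', '2', '-2', '1', '-0', '4', '2', '1', '3', '1', '-2', '-1', '0', '1', '2', '-3']
```

View pics/crop1.png

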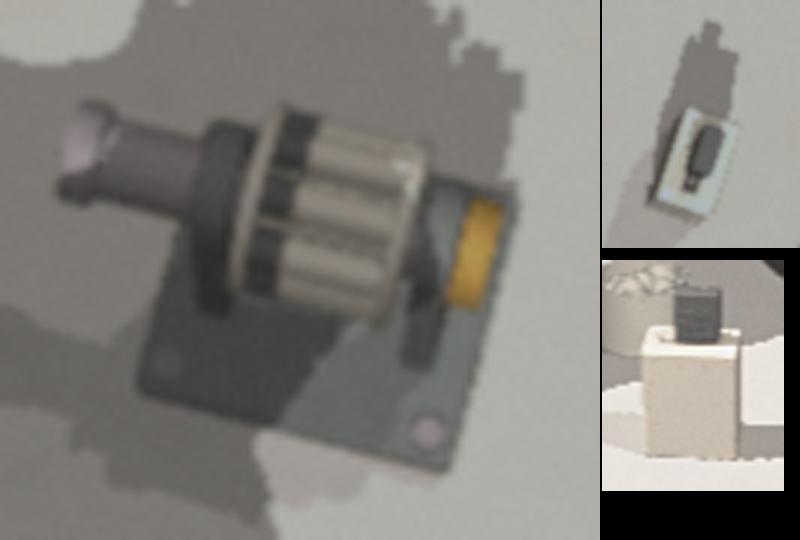

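```bash
python3 - <<'E'
from h import *
p,d=load('top');W=cloud('top',d)
S=W[160:250,280:380].reshape(-1,3)
m=(S[:,2]>.008)&(S[:,2]<.016)
c,wh,an=cv2.minAreaRect(S[m][:,:2].astype(np.float32));an=np.radians(an)
y=np.array([np.cos(an),np.sin(an)]);x=np.array([y[1],-y[0]]);print('stand',c,wh,x,y,np.degrees(np.arctan2(x[1],x[0])))
L=np.c_[(S[:,:2]-c)@x,(S[:,:2]-c)@y,S[:,2]]*1000
q=L[L[:,2]>85]
for a in range(-52,92,6):
    r=q[(q[:,1]>=a)&(q[:,1]<a+6)]
    if len(r): print(a+3,len(r),'x',r[:,0].min(),r[:,0].max(),'ztop',np.percentile(r[:,2],[75,90]))
H=W[282:325,374:412].reshape(-1,3)
for lo,hi in((.058,.07),(.085,.1)):
    k=H[(H[:,2]>lo)&(H[:,2]<hi)];print(cv2.minAreaRect(k[:,:2].astype(np.float32)),len(k),k.mean(0),np.median(k[:,2]))
v=W.reshape(-1,3);v=v[(v[:,2]>.12)&(v[:,0]>.5)&(v[:,0]<.95)&(v[:,1]<.35)&(v[:,1]>-.05)]
for a in np.arange(.5,.95,.04):
    r=v[(v[:,0]>=a)&(v[:,0]<a+.04)]
    if len(r): print('obst x%.2f'%a,len(r),r[:,1].min(),r[:,1].max(),r[:,2].min(),r[:,2].max())
# side view of stand/holder
ps,ds=load('side');V=cloud('side',ds)
k=V[265:320,262:300].reshape(-1,3);
g=k[(k[:,2]>.07)&(k[:,1]<.12)];print('side grip',len(g),g.mean(0),g.min(0),g.max(0))
E
```

```text
stand (0.6149996519088745, 0.20055900514125824) (0.09979248046875, 0.0901859924197197) [ 0.9781 -0.2083] [0.2083 0.9781] -12.024215698242188
-49 13 x -13.64374978091129 14.000222206526361 ztop [106.9455 107.9374]
-43 68 x -15.380064498622739 13.915313945226988 ztop [107.3862 108.7379]
-37 76 x -17.438006247911723 14.928264247045382 ztop [112.5274 114.5911]
-31 81 x -18.121524030188873 15.938043423022126 ztop [113.5884 115.0633]
-25 79 x -26.621516178078412 26.632569729539867 ztop [113.0386 116.4474]
-19 112 x -27.468924123379654 27.387400162499958 ztop [117.5914 119.4569]
-13 110 x -24.535694892671525 25.718658998097176 ztop [114.3256 117.4315]
-7 107 x -24.681929488131264 26.286321919139915 ztop [115.1257 117.5058]
-1 110 x -25.31803865705186 26.044514378386047 ztop [114.7196 117.7953]
5 108 x -25.118082625257966 25.01929173631535 ztop [114.9822 117.2584]
11 118 x -25.74883623363068 26.00190605916883 ztop [115.7936 117.9362]
17 121 x -26.019896830640477 24.800361688500637 ztop [116.6444 119.0446]
23 69 x -26.8701981318112 26.401562051610018 ztop [118.1313 119.4068]
29 90 x -17.70229
[... 992 characters left out ...]
0.12010459172172117 0.12281591222829003
obst x0.62 2 0.21786992959726983 0.22091585246431084 0.12076161866938007 0.12104599245537406
obst x0.78 2452 0.010817977091284237 0.3116896813138109 0.12000119888109673 0.21550885804970576
obst x0.82 10225 0.008186192354976224 0.3114571652439205 0.12102342183676329 0.29650601190292625
obst x0.86 1029 0.007013012142337627 0.30797499745977597 0.17902815520135995 0.2889040086747333
obst x0.90 429 -0.049986489060361516 0.34998556478986403 0.12025220354054533 0.18499434033687268
obst x0.94 132 -0.04988557260472845 0.34974971168239766 0.12005014251526325 0.18088611592941894
side grip 200 [0.4398 0.0621 0.0951] [ 0.3184 -0.5847  0.0701] [0.4572 0.0926 0.4379]
```

Request:
drive_tool(
  commands=[
    {"wy":0.109,"grip":0},
    {"wy":0.109,"grip":0},
    {"wy":0.109,"grip":0},
    {"wy":0.109,"grip":0},
    {"wy":0.109,"grip":0},
    {"wy":0.109,"grip":0},
    {"wy":0.109,"grip":0},
    {"wy":0.11,"grip":0},
  ],
)

```text
schema error: expected keys dx, dy, dz, wx, wy, wz, grip
```

Request:
drive_tool(
  commands=[
    {"dx":0.95,"dz":-0.36,"grip":0},
    {"dx":0.95,"dz":-0.36,"grip":0},
    {"dx":0.95,"dz":-0.36,"grip":0},
    {"dx":0.95,"dz":-0.36,"grip":0},
    {"dx":0.95,"dz":-0.36,"grip":0},
    {"dx":0.95,"dz":-0.36,"grip":0},
    {"dx":0.95,"dz":-0.36,"grip":0},
    {"dx":0.95,"dz":-0.36,"grip":0},
  ],
)

```text
schema error: expected keys dx, dy, dz, wx, wy, wz, grip
```

All keys are required.

Request:
drive_tool(
  commands=[
    {"dx":0,"dy":0,"dz":0,"wx":0,"wy":0.109,"wz":0,"grip":0},
    {"dx":0,"dy":0,"dz":0,"wx":0,"wy":0.109,"wz":0,"grip":0},
    {"dx":0,"dy":0,"dz":0,"wx":0,"wy":0.109,"wz":0,"grip":0},
    {"dx":0,"dy":0,"dz":0,"wx":0,"wy":0.109,"wz":0,"grip":0},
    {"dx":0,"dy":0,"dz":0,"wx":0,"wy":0.109,"wz":0,"grip":0},
    {"dx":0,"dy":0,"dz":0,"wx":0,"wy":0.109,"wz":0,"grip":0},
    {"dx":0,"dy":0,"dz":0,"wx":0,"wy":0.109,"wz":0,"grip":0},
    {"dx":0,"dy":0,"dz":0,"wx":0,"wy":0.11,"wz":0,"grip":0},
  ],
)

```text
time_s: 1.1
position: [0.2476, 0.5734, 0.2439]
tcp_rot: [[0.977, -0.001, 0.212], [-0.212, -0.001, 0.977], [-0.001, -1.0, -0.001]]
force: [-0.6, 0.4, 0.1]
opening: 0.172
```

Request:
drive_tool(
  commands=[
    {"dx":0.9,"dy":0,"dz":-0.36,"wx":0,"wy":0,"wz":0,"grip":0},
    {"dx":0.9,"dy":0,"dz":-0.36,"wx":0,"wy":0,"wz":0,"grip":0},
    {"dx":0.9,"dy":0,"dz":-0.36,"wx":0,"wy":0,"wz":0,"grip":0},
    {"dx":0.9,"dy":0,"dz":-0.36,"wx":0,"wy":0,"wz":0,"grip":0},
    {"dx":0.9,"dy":0,"dz":-0.36,"wx":0,"wy":0,"wz":0,"grip":0},
    {"dx":0.9,"dy":0,"dz":-0.36,"wx":0,"wy":0,"wz":0,"grip":0},
    {"dx":0.9,"dy":0,"dz":-0.36,"wx":0,"wy":0,"wz":0,"grip":0},
    {"dx":0.9,"dy":0,"dz":-0.36,"wx":0,"wy":0,"wz":0,"grip":0},
  ],
)

```text
time_s: 2.1
position: [0.5064, 0.4005, 0.244]
tcp_rot: [[0.978, -0.001, 0.207], [-0.207, -0.0, 0.978], [-0.001, -1.0, -0.001]]
force: [0.0, 0.5, -0.7]
opening: 0.005
```

Request:
drive_tool(
  commands=[
    {"dx":0.9,"dy":0,"dz":-0.36,"wx":0,"wy":0,"wz":0,"grip":0},
    {"dx":0.9,"dy":0,"dz":-0.36,"wx":0,"wy":0,"wz":0,"grip":0},
    {"dx":0.9,"dy":0,"dz":-0.36,"wx":0,"wy":0,"wz":0,"grip":0},
    {"dx":0.9,"dy":0,"dz":-0.36,"wx":0,"wy":0,"wz":0,"grip":0},
    {"dx":0,"dy":0.875,"dz":0,"wx":0,"wy":0,"wz":0,"grip":0},
    {"dx":0,"dy":0.875,"dz":0,"wx":0,"wy":0,"wz":0,"grip":0},
    {"dx":0,"dy":0.875,"dz":0,"wx":0,"wy":0,"wz":0,"grip":0},
    {"dx":0,"dy":0.875,"dz":0,"wx":0,"wy":0,"wz":0,"grip":0},
  ],
)

```text
time_s: 3.1
position: [0.6343, 0.3151, 0.1028]
tcp_rot: [[0.978, -0.001, 0.207], [-0.207, -0.0, 0.978], [-0.001, -1.0, -0.001]]
force: [0.3, 0.3, 0.1]
opening: 0.008
```

```bash
cat >> h.py <<'E'
C=np.array([.6150,.2006]);X=np.array([.9781,-.2083]);Y=np.array([.2083,.9781])
def loc(p): p=np.array(p);return np.r_[(p[:2]-C)@X,(p[:2]-C)@Y,p[2]]*1000
def st():
    s=bot.read_state();f=s['force'];print('t',s['time_s'],'local',loc(s['position']),'F local',f[:2]@X,f[:2]@Y,f[2],'yaw',np.degrees(np.arctan2(s['tcp_rot'][1,0],s['tcp_rot'][0,0])),'open',s['opening']*87)
    return s
E
python3 -c "
from h import *
st()"
```

```text
t 3.1 local [ -4.9355 116.0229 102.7995] F local 0.18098340778092695 0.36361873351673485 0.07090236916057481 yaw -11.94227199051815 open 0.7140270120668437
```

Request:
drive_tool(
  commands=[
    {"dx":0.12,"dy":0,"dz":-0.25,"wx":0,"wy":0,"wz":0,"grip":0},
    {"dx":0,"dy":0,"dz":-0.25,"wx":0,"wy":0,"wz":0,"grip":0},
    {"dx":0,"dy":0,"dz":-0.06,"wx":0,"wy":0,"wz":0,"grip":0},
    {"dx":0,"dy":0,"dz":-0.06,"wx":0,"wy":0,"wz":0,"grip":0},
    {"dx":0,"dy":0,"dz":-0.06,"wx":0,"wy":0,"wz":0,"grip":0},
    {"dx":0,"dy":0,"dz":-0.06,"wx":0,"wy":0,"wz":0,"grip":0},
  ],
)

```text
time_s: 3.85
position: [0.6334, 0.2856, 0.105]
tcp_rot: [[0.978, 0.001, 0.207], [-0.207, 0.0, 0.978], [0.001, -1.0, 0.001]]
force: [0.9, 3.8, 0.8]
opening: 0.005
```

```bash
python3 -c "
from h import *
st()"
```

```text
t 3.85 local [  0.2811  86.9333 104.953 ] F local 0.04539448389960025 3.8723380059405828 0.8192371041806542 yaw -11.92760651299463 open 0.4107891086775815
```

Request:
drive_tool(
  commands=[
    {"dx":0,"dy":0,"dz":-0.06,"wx":0,"wy":0,"wz":0,"grip":0},
    {"dx":0,"dy":0,"dz":-0.06,"wx":0,"wy":0,"wz":0,"grip":0},
    {"dx":0,"dy":0,"dz":-0.06,"wx":0,"wy":0,"wz":0,"grip":0},
    {"dx":0,"dy":0,"dz":-0.06,"wx":0,"wy":0,"wz":0,"grip":0},
    {"dx":0,"dy":0,"dz":-0.06,"wx":0,"wy":0,"wz":0,"grip":0},
    {"dx":0,"dy":0,"dz":-0.06,"wx":0,"wy":0,"wz":0,"grip":0},
    {"dx":0,"dy":0,"dz":-0.06,"wx":0,"wy":0,"wz":0,"grip":0},
    {"dx":0,"dy":0,"dz":-0.06,"wx":0,"wy":0,"wz":0,"grip":0},
  ],
)

```text
time_s: 4.85
position: [0.6298, 0.2686, 0.105]
tcp_rot: [[0.978, 0.002, 0.207], [-0.207, 0.003, 0.978], [0.001, -1.0, 0.004]]
force: [-0.2, 5.1, 0.6]
opening: 0.001
```

```bash
python3 -c "
from h import *
st()"
```

```text
t 4.85 local [  0.2614  69.6024 105.0145] F local -1.2483125160552828 4.929109923610188 0.5637513463793168 yaw -11.945618897932214 open 0.08277997823345551
```

Request:
drive_tool(
  commands=[
    {"dx":0,"dy":0,"dz":-0.05,"wx":0,"wy":0,"wz":0,"grip":0},
    {"dx":0,"dy":0,"dz":-0.05,"wx":0,"wy":0,"wz":0,"grip":0},
    {"dx":0,"dy":0,"dz":-0.05,"wx":0,"wy":0,"wz":0,"grip":0},
    {"dx":0,"dy":0,"dz":-0.05,"wx":0,"wy":0,"wz":0,"grip":0},
    {"dx":0,"dy":0,"dz":-0.05,"wx":0,"wy":0,"wz":0,"grip":0},
    {"dx":0,"dy":0,"dz":-0.025,"wx":0,"wy":0,"wz":0,"grip":0},
    {"dx":0,"dy":0,"dz":-0.025,"wx":0,"wy":0,"wz":0,"grip":0},
    {"dx":0,"dy":0,"dz":0,"wx":0,"wy":0,"wz":0,"grip":0},
  ],
)

```text
time_s: 5.85
position: [0.6272, 0.2566, 0.105]
tcp_rot: [[0.978, 0.001, 0.207], [-0.207, 0.003, 0.978], [0.001, -1.0, 0.003]]
force: [0.2, 5.1, 1.7]
opening: 0.007
```

```bash
python3 -c "
from h import *
st()"
```

```text
t 5.85 local [  0.2142  57.3482 104.9961] F local -0.8634461842649768 5.038765236454786 1.6548821212766684 yaw -11.947447921646646 open 0.6406539670551894
```

Request:
drive_tool(
  commands=[
    {"dx":0,"dy":0,"dz":-0.02,"wx":0,"wy":0,"wz":0,"grip":0},
    {"dx":0,"dy":0,"dz":-0.02,"wx":0,"wy":0,"wz":0,"grip":0},
    {"dx":0,"dy":0,"dz":-0.02,"wx":0,"wy":0,"wz":0,"grip":0},
    {"dx":0,"dy":0,"dz":-0.02,"wx":0,"wy":0,"wz":0,"grip":0},
  ],
)

```text
time_s: 6.35
position: [0.6271, 0.2562, 0.1051]
tcp_rot: [[0.978, 0.004, 0.208], [-0.208, 0.008, 0.978], [0.002, -1.0, 0.008]]
force: [1.8, 13.0, -0.7]
opening: 0.009
```

Request:
drive_tool(
  commands=[
    {"dx":0,"dy":0,"dz":-0.02,"wx":0,"wy":0,"wz":0,"grip":0},
    {"dx":0,"dy":0,"dz":-0.02,"wx":0,"wy":0,"wz":0,"grip":0},
  ],
)

```text
time_s: 6.6
position: [0.6271, 0.256, 0.1052]
tcp_rot: [[0.978, 0.005, 0.209], [-0.209, 0.01, 0.978], [0.003, -1.0, 0.011]]
force: [1.3, 17.2, -1.4]
opening: 0.004
```

```bash
python3 -c "
from h import *
st()"
```

```text
t 6.6 local [  0.2956  56.7296 105.247 ] F local -2.3540782511040708 17.08806476186223 -1.3586907809908864 yaw -12.040636409489244 open 0.31634567665807506
```

Request:
drive_tool(
  commands=[
    {"dx":0,"dy":0,"dz":0.25,"wx":0,"wy":0,"wz":0,"grip":0},
    {"dx":0,"dy":0,"dz":0.25,"wx":0,"wy":0,"wz":0,"grip":0},
    {"dx":0,"dy":-0.85,"dz":0,"wx":0,"wy":0,"wz":0,"grip":0},
    {"dx":0,"dy":-0.85,"dz":0,"wx":0,"wy":0,"wz":0,"grip":0},
    {"dx":0,"dy":-0.85,"dz":0,"wx":0,"wy":0,"wz":0,"grip":0},
    {"dx":0,"dy":-0.85,"dz":0,"wx":0,"wy":0,"wz":0,"grip":0},
  ],
)

```text
time_s: 7.35
position: [0.6299, 0.2693, 0.2414]
tcp_rot: [[0.978, -0.001, 0.207], [-0.207, -0.001, 0.978], [-0.001, -1.0, -0.001]]
force: [0.1, 0.3, -0.2]
opening: 0.002
```

Request:
drive_tool(
  commands=[
    {"dx":-0.6,"dy":0,"dz":-0.9,"wx":0,"wy":0,"wz":0,"grip":40},
    {"dx":-0.6,"dy":0,"dz":-0.9,"wx":0,"wy":0,"wz":0,"grip":40},
    {"dx":-0.6,"dy":0,"dz":-0.9,"wx":0,"wy":0,"wz":0,"grip":40},
    {"dx":-0.6,"dy":0,"dz":-0.9,"wx":0,"wy":0,"wz":0,"grip":40},
    {"dx":-0.6,"dy":0,"dz":-0.9,"wx":0,"wy":0,"wz":0,"grip":40},
    {"dx":-0.6,"dy":0,"dz":-0.9,"wx":0,"wy":0,"wz":0,"grip":40},
    {"dx":0,"dy":0,"dz":0,"wx":0,"wy":0.061,"wz":0,"grip":40},
    {"dx":0,"dy":0,"dz":0,"wx":0,"wy":0,"wz":0,"grip":40},
  ],
)

```text
time_s: 8.35
position: [0.4445, 0.0876, 0.2408]
tcp_rot: [[0.954, 0.0, 0.299], [-0.299, -0.0, 0.954], [0.0, -1.0, -0.0]]
force: [-0.2, 0.2, 0.1]
opening: 0.461
```

```bash
python3 - <<'E'
from h import *
s=st();print(s['position'])
p,d=cap('top');W=cloud('top',d);cap('side')
c=s['position'];a=np.radians(-17.4);gx=np.array([np.cos(a),np.sin(a)]);gy=np.array([-np.sin(a),np.cos(a)])
t=np.array([.4441,.0924])-c[:2];print('to grip along tool x,z mm',t@gx*1000,t@gy*1000)
S=W[160:250,280:400].reshape(-1,3);L=np.c_[(S[:,:2]-C)@X*1000,(S[:,:2]-C)@Y*1000,S[:,2]*1000]
q=L[(L[:,2]>80)&(abs(L[:,0])<25)]
for a in list(range(-80,-40,4))+list(range(32,64,4)):
    r=q[(q[:,1]>=a)&(q[:,1]<a+4)]
    if len(r): print(a+2,len(r),'x',r[:,0].min(),r[:,0].max(),'ztop',np.percentile(r[:,2],[75,90]))
h=np.r_[C-.063*Y,.104];print(proj('top',h),proj('side',h))
u,v=proj('top',h).astype(int)
o=cv2.resize(p[v-30:v+30,u-40:u+40],None,fx=9,fy=9,interpolation=cv2.INTER_CUBIC);cv2.imwrite('pics/hole.png',o[...,::-1]);print(u-40,v-30)
E
```

```text
t 8.35 local [-143.2688 -146.056   240.8236] F local -0.27007246460778744 0.17780898692621974 0.10493348427889201 yaw -17.418760606983582 open 40.06899769288509
[0.4445 0.0876 0.2408]
to grip along tool x,z mm -1.7780975556192964 4.4800155410253835
-74 34 x -10.938473565419347 12.021980256237724 ztop [103.4238 105.1004]
-70 34 x -11.760473151707483 11.405538823517707 ztop [103.714  105.0211]
-66 22 x -9.135161213953376 9.681741293585183 ztop [100.2284 102.2608]
-62 19 x -9.47550497268427 9.434641716236042 ztop [100.4383 101.4639]
-58 28 x -9.854755902423257 10.179868651481632 ztop [102.241  103.4719]
-54 32 x -11.098133940721299 11.449314922782712 ztop [103.432  104.6125]
-50 34 x -11.531528358245312 10.906521783927989 ztop [104.1566 104.9365]
-46 41 x -15.290324983763888 14.012920495533402 ztop [106.3099 108.7653]
-42 45 x -15.196489430279335 14.423030150836164 ztop [107.3587 108.7025]
34 56 x -17.39022253361069 16.910901334396335 ztop [112.9424 114.3703]
38 32 x -16.868623490182664 14.424002806599706 ztop [110.0474 111.6492]
42 46 x -14.025756162990495 13.371493166694234 ztop [106.7724 108.5291]
46 27 x -14.218369674157355 15.392580860753444 ztop [105.7337 106.7592]
[370.6505 203.6688] [359.8561 239.9543]
330 173
```

View pics/hole.png

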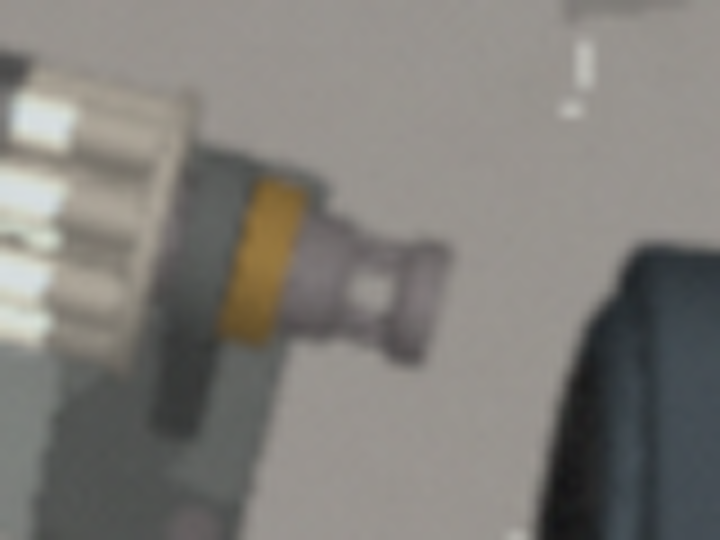

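```bash
python3 - <<'E'
from h import *
p,d=load('top');W=cloud('top',d)
S=W[150:260,280:400].reshape(-1,3);L=np.c_[(S[:,:2]-C)@X*1000,(S[:,:2]-C)@Y*1000,S[:,2]*1000]
from scipy.optimize import least_squares
for (a,b,r) in((-72,-67,12),(-57,-49,12),(-46,-38,16),(38,46,15)):
    q=L[(L[:,1]>a)&(L[:,1]<b)&(L[:,2]>88)&(abs(L[:,0])<r*.8)]
    f=least_squares(lambda t:np.hypot(q[:,0]-t[0],q[:,2]-t[1])-r,[0,90],loss='soft_l1');print(a,b,len(q),'axis x,z',f.x)
# hole pixels
K=imaging.get_calibration('top');T=np.linalg.inv(K['world_to_cam'])
def ray(u,v,z):
    r=T[:3,:3]@np.linalg.solve(K['mtx'],[u,v,1]);s=(z-T[2,3])/r[2];return loc(T[:3,3]+s*r)
g=p.astype(int).sum(-1)//3
print(g[198:213,364:380]);print((W[198:213,364:380,2]*1000).astype(int))
for uv in((370.8,205.2),(368.5,205),(373,205),(371,202.5),(371,208)): print(uv,ray(*uv,.1015))
cam=loc(T[:3,3]);print('cam local',cam)
E
```

```text
-72 -67 33 axis x,z [-0.9286 91.7353]
-57 -49 55 axis x,z [ 0.8074 92.1207]
-46 -38 72 axis x,z [ 0.6564 92.0837]
38 46 67 axis x,z [ 1.2907 92.2255]
[[104 105 102 100 100 113 129 138 143 146 147 146 142 144 146 146]
 [109 108 108 106 104 107 114 118 126 131 133 135 129 126 131 136]
 [115 114 112 110 107 102 103 106 111 111 109 107 104 102 103 115]
 [117 115 115 113 108 104 103 109 110 112 103  98 103 106 105 108]
 [118 117 118 114 110 112 116 114 110 107 100  99 108 113 110 116]
 [120 119 119 113 112 123 130 127 122 118 106 106 116 118 115 125]
 [118 116 116 111 116 135 144 145 143 128 106 109 118 120 118 131]
 [112 110 110 107 118 137 146 147 145 128 107 112 122 123 122 134]
 [106 107 105 102 111 128 138 144 142 120 102 112 121 123 127 137]
 [ 98 100  96  95 101 112 122 129 123 107 101 112 118 120 128 141]
 [ 92  92  90  90  98 106 111 110  97  89  98 106 112 115 128 143]
 [ 86  86  84  91  95  95  98 102  95  86  94 101 108 113 132 146]
 [103  98 103 112 110 104 105 105  92  82  87  96  99 112 135 147]
 [133 129 134 142 139 130 120 115  97  81  83  88  95 119 140 147]
 [146 146 14
[... 611 characters left out ...]
 0   0   1   2  -3 102 103 106 104 104 101   0]
 [101 100 100  99  99  85   0   0   0 104 103 103 102 106   0   1]
 [100 100  97  97 100  97 100  98  99  98 105 105 103 102   2   1]
 [ 98  98  94  94  96  97  98  98  98 102 102 100 101 101  -2   3]
 [ 95  91  91  91  94  96  94  94  99 100 101  97  99 101   0  -1]
 [  3   1   1  -1   0  91  91  91  97  96 100  98  99  -3   0   0]
 [  1   0   1   0   0   2   0  -3  93  95  97  96  98   0   3   3]]
(370.8, 205.2) [ -1.7949 -63.8874 101.5   ]
(368.5, 205) [ -2.4342 -60.0853 101.5   ]
(373, 205) [ -0.5252 -67.3629 101.5   ]
(371, 202.5) [  2.8358 -63.097  101.5   ]
(371, 208) [ -6.4137 -65.3633 101.5   ]
cam local [-257.0962  -59.5404  998.7178]
```

Request:
drive_tool(
  commands=[
    {"dx":-0.045,"dy":0.9,"dz":0.112,"wx":0,"wy":0,"wz":0,"grip":40},
    {"dx":0,"dy":0.9,"dz":0,"wx":0,"wy":0,"wz":0,"grip":40},
    {"dx":0,"dy":0.9,"dz":0,"wx":0,"wy":0,"wz":0,"grip":40},
    {"dx":0,"dy":0.7,"dz":0,"wx":0,"wy":0,"wz":0,"grip":40},
    {"dx":0,"dy":0.2,"dz":0,"wx":0,"wy":0,"wz":0,"grip":40},
    {"dx":0,"dy":0,"dz":0,"wx":0,"wy":0,"wz":0,"grip":40},
  ],
)

```text
time_s: 9.2
position: [0.4443, 0.0932, 0.0964]
tcp_rot: [[0.954, -0.001, 0.299], [-0.299, -0.0, 0.954], [-0.001, -1.0, -0.0]]
force: [1.1, -0.1, 0.9]
opening: 0.458
```

```bash
python3 - <<'E'
from h import *
s=st();c=s['position'];print(c)
a=np.radians(-17.4);gx=np.array([np.cos(a),np.sin(a)]);gy=np.array([-np.sin(a),np.cos(a)])
t=np.array([.4441,.0924])-c[:2];print(t@gx*1000,t@gy*1000)
p,d=cap('side');cv2.imwrite('pics/g.png',cv2.resize(p[200:330,230:340],None,fx=5,fy=4.6)[...,::-1])
E
```

```text
t 9.2 local [-144.5412 -140.6063   96.3522] F local 1.0553889813700803 0.14369147908322705 0.8799149642995454 yaw -17.37061120269656 open 39.83577690127192
[0.4443 0.0932 0.0964]
-0.0005635221555260875 -0.8262729087097092
```

View pics/g.png

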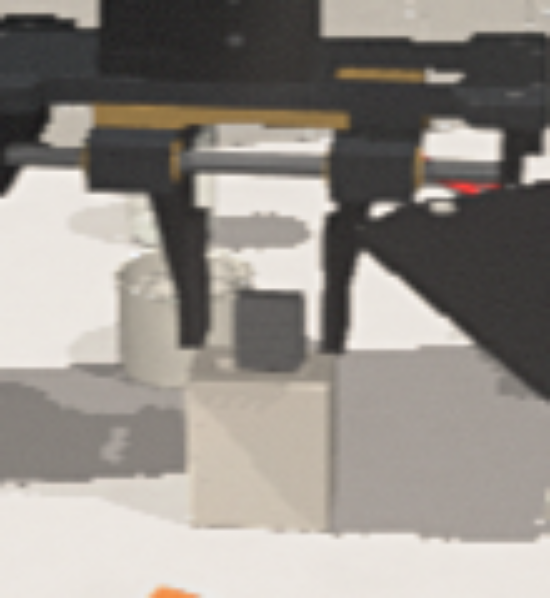

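Request:
drive_tool(
  commands=[
    {"dx":0,"dy":0.14,"dz":-0.02,"wx":0,"wy":0,"wz":0,"grip":40},
    {"dx":0,"dy":0,"dz":0,"wx":0,"wy":0,"wz":0,"grip":32},
    {"dx":0,"dy":0,"dz":0,"wx":0,"wy":0,"wz":0,"grip":26},
    {"dx":0,"dy":0,"dz":0,"wx":0,"wy":0,"wz":0,"grip":22},
    {"dx":0,"dy":0,"dz":0,"wx":0,"wy":0,"wz":0,"grip":15},
    {"dx":0,"dy":0,"dz":0,"wx":0,"wy":0,"wz":0,"grip":10},
    {"dx":0,"dy":0,"dz":0,"wx":0,"wy":0,"wz":0,"grip":10},
  ],
)

```text
time_s: 10.12
position: [0.4443, 0.0922, 0.0912]
tcp_rot: [[0.954, 0.001, 0.299], [-0.299, -0.0, 0.954], [0.001, -1.0, 0.0]]
force: [0.4, 0.2, 3.7]
opening: 0.274
```

```bash
python3 - <<'E'
from h import *
s=st();print(s['position'])
E
```

```text
t 10.125 local [-144.381  -141.6229   91.1795] F local 0.3222421713011558 0.302360801602874 3.7204869022803746 yaw -17.42492556829135 open 23.83585283563726
[0.4443 0.0922 0.0912]
```

Request:
drive_tool(
  commands=[
    {"dx":0,"dy":-0.3,"dz":0,"wx":0,"wy":0,"wz":0,"grip":10},
    {"dx":0,"dy":-0.6,"dz":0,"wx":0,"wy":0,"wz":0,"grip":10},
    {"dx":0,"dy":-0.9,"dz":0,"wx":0,"wy":0,"wz":0,"grip":10},
    {"dx":0,"dy":-0.9,"dz":0,"wx":0,"wy":0,"wz":0,"grip":10},
    {"dx":0,"dy":-0.9,"dz":0,"wx":0,"wy":0,"wz":0,"grip":10},
    {"dx":0,"dy":0,"dz":0,"wx":0,"wy":-0.06,"wz":0,"grip":10},
    {"dx":0,"dy":0,"dz":0,"wx":0,"wy":0,"wz":0,"grip":10},
  ],
)

```text
time_s: 11.0
position: [0.443, 0.0924, 0.2356]
tcp_rot: [[0.978, -0.0, 0.209], [-0.209, 0.0, 0.978], [-0.0, -1.0, 0.0]]
force: [0.4, 0.5, -0.8]
opening: 0.272
```

Request:
drive_tool(
  commands=[
    {"dx":0.66,"dy":0,"dz":0.49,"wx":0,"wy":0,"wz":0,"grip":10},
    {"dx":0.66,"dy":0,"dz":0.49,"wx":0,"wy":0,"wz":0,"grip":10},
    {"dx":0.66,"dy":0,"dz":0.49,"wx":0,"wy":0,"wz":0,"grip":10},
    {"dx":0.66,"dy":0,"dz":0.49,"wx":0,"wy":0,"wz":0,"grip":10},
    {"dx":0,"dy":0,"dz":0,"wx":0,"wy":0,"wz":-0.086,"grip":10},
    {"dx":0,"dy":0,"dz":0,"wx":0,"wy":0,"wz":-0.086,"grip":10},
    {"dx":0,"dy":0,"dz":0,"wx":0,"wy":0,"wz":0,"grip":10},
    {"dx":0,"dy":0,"dz":0,"wx":0,"wy":0,"wz":0,"grip":10},
  ],
)

```text
time_s: 12.0
position: [0.564, 0.1469, 0.235]
tcp_rot: [[0.943, 0.26, 0.209], [-0.202, -0.055, 0.978], [0.266, -0.964, 0.0]]
force: [0.2, -0.1, -0.8]
opening: 0.27
```

```bash
cat >> h.py <<'E'
def tip(ahead=85.2,pr=True):
    s=st();R=s['tcp_rot'];y=R[:,1];x=R[:,0]
    y=np.r_[y[:2]@X,y[:2]@Y,y[2]];x=np.r_[x[:2]@X,x[:2]@Y,x[2]]
    t=loc(s['position'])+ahead*y;o=loc(s['position'])+(ahead-50)*y
    print('tool y',y,'x',x,'tip',t,'origin',o);return t,o
E
python3 - <<'E'
from h import *
t,o=tip()
p,d=cap('side');u,v=proj('side',np.r_[C+X*t[0]/1000+Y*t[1]/1000,t[2]/1000]);print(u,v)
q,d=cap('top');u2,v2=proj('top',np.r_[C+X*t[0]/1000+Y*t[1]/1000,t[2]/1000]);print(u2,v2)
f=lambda im,u,v:cv2.resize(im[int(v)-70:int(v)+60,int(u)-45:int(u)+45],None,fx=4.3,fy=4.3,interpolation=cv2.INTER_CUBIC)
cv2.imwrite('pics/h1.png',np.hstack([f(p,u,v),f(q,u2,v2)])[...,::-1])
E
```

```text
t 12.0 local [-38.6985 -63.1774 235.0346] F local 0.1718488297299482 -0.02855015044764363 -0.811324082591142 yaw -12.07582027586664 open 23.50876646918175
tool y [ 0.2657 -0.     -0.964 ] x [ 0.9641 -0.0009  0.2657] tip [-16.0568 -63.1785 152.898 ] origin [-29.3442 -63.1778 201.1002]
352.8514707869122 215.64544408150132
370.573961265022 204.91460548141242
```

View pics/h1.png

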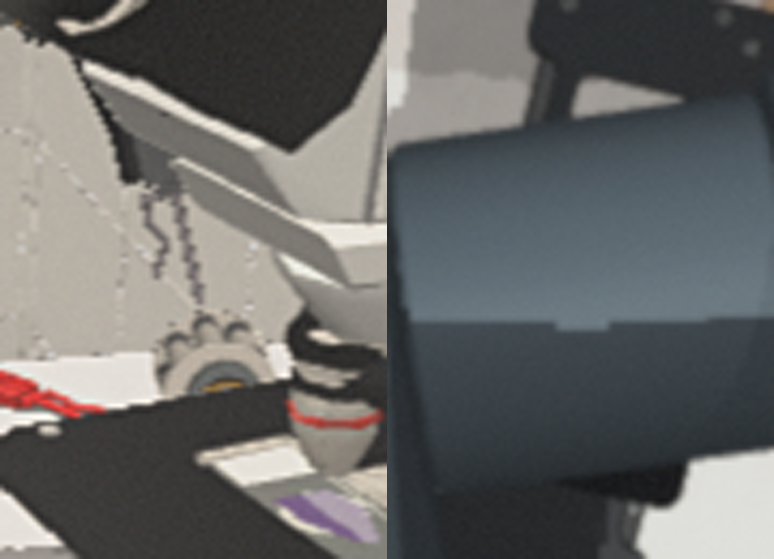

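Request:
drive_tool(
  commands=[
    {"dx":0,"dy":0.5,"dz":0,"wx":0,"wy":0,"wz":0,"grip":10},
    {"dx":0,"dy":0.5,"dz":0,"wx":0,"wy":0,"wz":0,"grip":10},
    {"dx":0,"dy":0.2,"dz":0,"wx":0,"wy":0,"wz":0,"grip":10},
    {"dx":0,"dy":0,"dz":0,"wx":0,"wy":0,"wz":0,"grip":10},
    {"dx":0,"dy":0.03,"dz":0,"wx":0,"wy":0,"wz":0,"grip":10},
    {"dx":0,"dy":0.03,"dz":0,"wx":0,"wy":0,"wz":0,"grip":10},
    {"dx":0,"dy":0,"dz":0,"wx":0,"wy":0,"wz":0,"grip":10},
  ],
)

```text
time_s: 12.98
position: [0.5767, 0.1442, 0.1868]
tcp_rot: [[0.942, 0.262, 0.208], [-0.201, -0.056, 0.978], [0.267, -0.964, 0.0]]
force: [-0.1, -0.5, -1.0]
opening: 0.272
```

```bash
python3 -c "
from h import *
tip()"
```

```text
t 12.975 local [-25.6909 -63.1858 186.7817] F local -0.009668106763110407 -0.4732687673482506 -0.9748509491994932 yaw -12.021960728765265 open 23.65284006372058
tool y [ 0.2675  0.0002 -0.9636] x [0.9636 0.     0.2675] tip [ -2.9006 -63.1718 104.6862] origin [-16.2752 -63.18   152.8643]
```

Request:
drive_tool(
  commands=[
    {"dx":0,"dy":0.025,"dz":0,"wx":0,"wy":0,"wz":0,"grip":10},
    {"dx":0,"dy":0.025,"dz":0,"wx":0,"wy":0,"wz":0,"grip":10},
    {"dx":0,"dy":0.025,"dz":0,"wx":0,"wy":0,"wz":0,"grip":10},
    {"dx":0,"dy":0.025,"dz":0,"wx":0,"wy":0,"wz":0,"grip":10},
    {"dx":0,"dy":0.025,"dz":0,"wx":0,"wy":0,"wz":0,"grip":10},
  ],
)

```text
time_s: 13.6
position: [0.5779, 0.1438, 0.1814]
tcp_rot: [[0.943, 0.261, 0.208], [-0.201, -0.056, 0.978], [0.267, -0.964, -0.0]]
force: [1.5, 0.5, -0.6]
opening: 0.27
```

```bash
python3 -c "
from h import *
tip()"
```

```text
t 13.6 local [-24.4433 -63.2539 181.4455] F local 1.3358803134020754 0.8266586197645963 -0.5799057340187567 yaw -12.02414762223402 open 23.48993131625805
tool y [ 0.2668 -0.     -0.9638] x [ 0.9638 -0.      0.2668] tip [ -1.7112 -63.2577  99.3338] origin [-15.0516 -63.2555 147.5214]
```

Request:
drive_tool(
  commands=[
    {"dx":0,"dy":0.025,"dz":0,"wx":0,"wy":0,"wz":0,"grip":10},
    {"dx":0,"dy":0.025,"dz":0,"wx":0,"wy":0,"wz":0,"grip":10},
    {"dx":0,"dy":0.025,"dz":0,"wx":0,"wy":0,"wz":0,"grip":10},
    {"dx":0,"dy":0.025,"dz":0,"wx":0,"wy":0,"wz":0,"grip":10},
    {"dx":0,"dy":0.025,"dz":0,"wx":0,"wy":0,"wz":0,"grip":10},
  ],
)

```text
time_s: 14.22
position: [0.5793, 0.1436, 0.1767]
tcp_rot: [[0.943, 0.261, 0.208], [-0.201, -0.056, 0.978], [0.267, -0.964, -0.0]]
force: [-0.5, 0.4, -0.6]
opening: 0.27
```

```bash
python3 -c "
from h import *
tip()"
```

```text
t 14.225 local [-23.0791 -63.2329 176.6892] F local -0.5526130436561011 0.3171952043304143 -0.64008947392758 yaw -12.023780323284996 open 23.454072945981515
tool y [ 0.2669 -0.     -0.9637] x [ 0.9638 -0.      0.2669] tip [ -0.3368 -63.2338  94.5803] origin [-13.6832 -63.2333 142.7663]
```

Request:
drive_tool(
  commands=[
    {"dx":0,"dy":0.05,"dz":0,"wx":0,"wy":0,"wz":0,"grip":10},
    {"dx":0,"dy":0.05,"dz":0,"wx":0,"wy":0,"wz":0,"grip":10},
    {"dx":0,"dy":0.05,"dz":0,"wx":0,"wy":0,"wz":0,"grip":10},
    {"dx":0,"dy":0.05,"dz":0,"wx":0,"wy":0,"wz":0,"grip":10},
    {"dx":0,"dy":0.05,"dz":0,"wx":0,"wy":0,"wz":0,"grip":10},
    {"dx":0,"dy":0.05,"dz":0,"wx":0,"wy":0,"wz":0,"grip":10},
    {"dx":0,"dy":0.05,"dz":0,"wx":0,"wy":0,"wz":0,"grip":10},
    {"dx":0,"dy":0,"dz":0,"wx":0,"wy":0,"wz":0,"grip":10},
  ],
)

```text
time_s: 15.22
position: [0.5831, 0.1427, 0.1632]
tcp_rot: [[0.943, 0.261, 0.208], [-0.201, -0.056, 0.978], [0.267, -0.964, 0.0]]
force: [1.5, 0.4, -0.6]
opening: 0.277
```

```bash
python3 -c "
from h import *
tip()"
```

```text
t 15.225 local [-19.1848 -63.2517 163.1513] F local 1.3707844983551951 0.7467340096639099 -0.6276726031581842 yaw -12.026050704514553 open 24.121626192205063
tool y [ 0.2671  0.     -0.9637] x [ 0.9637 -0.0001  0.2671] tip [  3.57   -63.2506  81.046 ] origin [ -9.7837 -63.2512 129.2299]
```

Request:
drive_tool(
  commands=[
    {"dx":0.083,"dy":0.002,"dz":0,"wx":0,"wy":0,"wz":0.0287,"grip":10},
    {"dx":0.083,"dy":0.002,"dz":0,"wx":0,"wy":0,"wz":0.0287,"grip":10},
    {"dx":0.083,"dy":0.002,"dz":0,"wx":0,"wy":0,"wz":0.0287,"grip":10},
    {"dx":0.083,"dy":0.002,"dz":0,"wx":0,"wy":0,"wz":0.0287,"grip":10},
  ],
)

```text
time_s: 15.72
position: [0.5967, 0.14, 0.1661]
tcp_rot: [[0.974, 0.089, 0.208], [-0.207, -0.018, 0.978], [0.091, -0.996, 0.001]]
force: [2.3, 0.1, -1.3]
opening: 0.273
```

```bash
python3 -c "
from h import *
tip()"
```

```text
t 15.725 local [ -5.24   -63.0808 166.1157] F local 2.2537849606262657 0.6310875564150605 -1.259332761048712 yaw -12.02239835435327 open 23.760042568517797
tool y [ 0.0908  0.0006 -0.9959] x [ 0.9959 -0.      0.0908] tip [  2.4976 -63.0308  81.2678] origin [ -2.0432 -63.0601 131.0611]
```

Request:
drive_tool(
  commands=[
    {"dx":0.083,"dy":0.002,"dz":0,"wx":0,"wy":0,"wz":0.0287,"grip":10},
    {"dx":0.083,"dy":0.002,"dz":0,"wx":0,"wy":0,"wz":0.0287,"grip":10},
    {"dx":0,"dy":0,"dz":0,"wx":0,"wy":0,"wz":0,"grip":10},
    {"dx":0,"dy":0.05,"dz":0,"wx":0,"wy":0,"wz":0,"grip":10},
    {"dx":0,"dy":0.05,"dz":0,"wx":0,"wy":0,"wz":0,"grip":10},
    {"dx":0,"dy":0.05,"dz":0,"wx":0,"wy":0,"wz":0,"grip":10},
    {"dx":0,"dy":0.05,"dz":0,"wx":0,"wy":0,"wz":0,"grip":10},
    {"dx":0,"dy":0,"dz":0,"wx":0,"wy":0,"wz":0,"grip":10},
  ],
)

```text
time_s: 16.73
position: [0.603, 0.1386, 0.1576]
tcp_rot: [[0.978, 0.002, 0.208], [-0.208, -0.0, 0.978], [0.002, -1.0, 0.0]]
force: [4.8, -0.8, -1.1]
opening: 0.271
```

```bash
python3 -c "
from h import *
tip()"
```

```text
t 16.725 local [  1.1604 -63.1706 157.6427] F local 4.838625005929817 0.1960526627167356 -1.0586684876332166 yaw -12.025733072341684 open 23.543394997368914
tool y [ 0.0017  0.0003 -1.    ] x [ 1.     -0.0001  0.0017] tip [  1.306  -63.1436  72.4429] origin [  1.2206 -63.1594 122.4428]
```

Request:
drive_tool(
  commands=[
    {"dx":0.012,"dy":0,"dz":0,"wx":0,"wy":0,"wz":0,"grip":10},
    {"dx":0,"dy":0.03,"dz":0,"wx":0,"wy":0,"wz":0,"grip":10},
    {"dx":0,"dy":0.03,"dz":0,"wx":0,"wy":0,"wz":0,"grip":10},
    {"dx":0,"dy":0.03,"dz":0,"wx":0,"wy":0,"wz":0,"grip":10},
    {"dx":0,"dy":0,"dz":0,"wx":0,"wy":0,"wz":0,"grip":10},
  ],
)

```text
time_s: 17.35
position: [0.603, 0.1385, 0.1542]
tcp_rot: [[0.978, 0.001, 0.208], [-0.208, -0.0, 0.978], [0.001, -1.0, 0.0]]
force: [5.8, -0.7, -1.2]
opening: 0.274
```

```bash
python3 -c "
from h import *
tip();print(bot.read_state()['moment'])"
```

```text
t 17.35 local [  1.2117 -63.2335 154.1796] F local 5.795817418243424 0.478182530423669 -1.150143231310698 yaw -12.021043327385188 open 23.79738010159697
tool y [ 0.0007  0.0001 -1.    ] x [1.     0.     0.0007] tip [  1.2746 -63.2244  68.9797] origin [  1.2377 -63.2297 118.9797]
[-0.3155 -1.1973  0.0263]
```

Request:
drive_tool(
  commands=[
    {"dx":0.025,"dy":0,"dz":0,"wx":0,"wy":0,"wz":0,"grip":10},
    {"dx":0,"dy":0,"dz":0,"wx":0,"wy":0,"wz":0,"grip":10},
  ],
)

```text
time_s: 17.6
position: [0.6032, 0.1384, 0.154]
tcp_rot: [[0.978, -0.001, 0.208], [-0.208, 0.0, 0.978], [-0.001, -1.0, -0.0]]
force: [3.5, -0.9, -0.0]
opening: 0.272
```

```bash
python3 -c "
from h import *
tip();print(bot.read_state()['moment'])"
```

```text
t 17.6 local [  1.4594 -63.2673 154.0495] F local 3.6347492816448583 -0.12571922360110413 -0.008747860138895114 yaw -12.025925948467384 open 23.629713384165868
tool y [-0.0012 -0.0001 -1.    ] x [ 1.     -0.0001 -0.0012] tip [  1.3535 -63.2734  68.8496] origin [  1.4156 -63.2698 118.8495]
[-0.1975 -0.9284 -0.0081]
```

Request:
drive_tool(
  commands=[
    {"dx":0.02,"dy":0,"dz":0,"wx":0,"wy":0,"wz":0,"grip":10},
    {"dx":0,"dy":0.025,"dz":0,"wx":0,"wy":0,"wz":0,"grip":10},
    {"dx":0,"dy":0.025,"dz":0,"wx":0,"wy":0,"wz":0,"grip":10},
    {"dx":0,"dy":0.025,"dz":0,"wx":0,"wy":0,"wz":0,"grip":10},
  ],
)

```text
time_s: 18.1
position: [0.6035, 0.1383, 0.1514]
tcp_rot: [[0.978, -0.002, 0.208], [-0.208, 0.0, 0.978], [-0.002, -1.0, -0.0]]
force: [0.8, -0.3, 5.2]
opening: 0.275
```

```bash
python3 -c "
from h import *
tip();print(bot.read_state()['moment'])"
```

```text
t 18.1 local [  1.75   -63.2973 151.3902] F local 0.8197639732313278 -0.11938310282975217 5.177937821312249 yaw -12.02110736583547 open 23.911651632181698
tool y [-0.0021 -0.0002 -1.    ] x [ 1.      0.     -0.0021] tip [  1.569  -63.3178  66.1904] origin [  1.6752 -63.3058 116.1903]
[-0.079  -0.1291  0.0453]
```

Request:
drive_tool(
  commands=[
    {"dx":0,"dy":0.025,"dz":0,"wx":0,"wy":0,"wz":0,"grip":10},
    {"dx":0,"dy":0.025,"dz":0,"wx":0,"wy":0,"wz":0,"grip":10},
  ],
)

```text
time_s: 18.35
position: [0.6036, 0.1383, 0.1492]
tcp_rot: [[0.978, -0.002, 0.208], [-0.208, 0.0, 0.978], [-0.002, -1.0, -0.0]]
force: [-1.3, -0.3, 6.9]
opening: 0.272
```

Request:
drive_tool(
  commands=[
    {"dx":0,"dy":0.025,"dz":0,"wx":0,"wy":0,"wz":0,"grip":10},
    {"dx":0,"dy":0.025,"dz":0,"wx":0,"wy":0,"wz":0,"grip":10},
  ],
)

```text
time_s: 18.6
position: [0.6035, 0.1383, 0.1471]
tcp_rot: [[0.978, -0.002, 0.208], [-0.208, 0.0, 0.978], [-0.002, -1.0, -0.0]]
force: [-0.5, 0.7, 3.3]
opening: 0.271
```

```bash
python3 -c "
from h import *
tip();print(bot.read_state()['moment'])"
```

```text
t 18.6 local [  1.7725 -63.3147 147.1419] F local -0.6399208122923611 0.5539612672890118 3.3050966422151387 yaw -12.023099494810182 open 23.603099694382404
tool y [-0.0021 -0.0003 -1.    ] x [ 1.     -0.     -0.0021] tip [  1.5913 -63.3395  61.9421] origin [  1.6976 -63.3249 111.942 ]
[-0.1013  0.0411  0.0155]
```

Request:
drive_tool(
  commands=[
    {"dx":0,"dy":0.03,"dz":0,"wx":0,"wy":0,"wz":0,"grip":10},
    {"dx":0,"dy":0.03,"dz":0,"wx":0,"wy":0,"wz":0,"grip":10},
    {"dx":0,"dy":0.03,"dz":0,"wx":0,"wy":0,"wz":0,"grip":10},
    {"dx":0,"dy":0.03,"dz":0,"wx":0,"wy":0,"wz":0,"grip":10},
  ],
)

```text
time_s: 19.1
position: [0.6037, 0.1383, 0.142]
tcp_rot: [[0.978, -0.002, 0.208], [-0.208, 0.0, 0.978], [-0.002, -1.0, -0.0]]
force: [-1.2, 0.0, 2.3]
opening: 0.271
```

Request:
drive_tool(
  commands=[
    {"dx":0,"dy":0.025,"dz":0,"wx":0,"wy":0,"wz":0,"grip":10},
    {"dx":0,"dy":0.025,"dz":0,"wx":0,"wy":0,"wz":0,"grip":10},
    {"dx":0,"dy":0.025,"dz":0,"wx":0,"wy":0,"wz":0,"grip":10},
  ],
)

```text
time_s: 19.48
position: [0.6037, 0.1382, 0.139]
tcp_rot: [[0.978, -0.002, 0.208], [-0.208, 0.0, 0.978], [-0.002, -1.0, -0.0]]
force: [-2.1, -0.5, 1.2]
opening: 0.269
```

```bash
python3 -c "
from h import *
tip()"
```

```text
t 19.475 local [  1.9667 -63.3507 139.0207] F local -1.9144733732380614 -0.9364167273687936 1.2465347425811544 yaw -12.023391368150724 open 23.373639275139357
tool y [-0.0019 -0.0003 -1.    ] x [ 1.     -0.     -0.0019] tip [  1.8051 -63.3787  53.8209] origin [  1.8999 -63.3622 103.8208]
```

Origin about 12 mm above the axis; seat expected near 100 mm. Fine steps now.

Request:
drive_tool(
  commands=[
    {"dx":0,"dy":0.02,"dz":0,"wx":0,"wy":0,"wz":0,"grip":10},
    {"dx":0,"dy":0.02,"dz":0,"wx":0,"wy":0,"wz":0,"grip":10},
    {"dx":0,"dy":0.02,"dz":0,"wx":0,"wy":0,"wz":0,"grip":10},
  ],
)

```text
time_s: 19.85
position: [0.6038, 0.1383, 0.1369]
tcp_rot: [[0.978, -0.002, 0.208], [-0.208, 0.0, 0.978], [-0.002, -1.0, -0.0]]
force: [-3.5, 1.6, 1.0]
opening: 0.27
```

Request:
drive_tool(
  commands=[
    {"dx":0,"dy":0.015,"dz":0,"wx":0,"wy":0,"wz":0,"grip":10},
    {"dx":0,"dy":0.015,"dz":0,"wx":0,"wy":0,"wz":0,"grip":10},
  ],
)

```text
time_s: 20.1
position: [0.6039, 0.1383, 0.1358]
tcp_rot: [[0.978, -0.001, 0.208], [-0.208, 0.0, 0.978], [-0.001, -1.0, -0.0]]
force: [-3.3, 0.4, 1.4]
opening: 0.274
```

Request:
drive_tool(
  commands=[
    {"dx":-0.01,"dy":0.015,"dz":0,"wx":0,"wy":0,"wz":0,"grip":10},
    {"dx":0,"dy":0.015,"dz":0,"wx":0,"wy":0,"wz":0,"grip":10},
  ],
)

```text
time_s: 20.35
position: [0.6039, 0.1383, 0.1351]
tcp_rot: [[0.978, -0.0, 0.208], [-0.208, 0.0, 0.978], [-0.0, -1.0, -0.0]]
force: [-5.3, 0.6, 6.6]
opening: 0.274
```

Request:
drive_tool(
  commands=[
    {"dx":0,"dy":0.015,"dz":0,"wx":0,"wy":0,"wz":0,"grip":10},
  ],
)

```text
time_s: 20.48
position: [0.6039, 0.1383, 0.1349]
tcp_rot: [[0.978, -0.0, 0.208], [-0.208, 0.0, 0.978], [-0.0, -1.0, -0.0]]
force: [-5.9, 1.1, 9.0]
opening: 0.274
```

Request:
drive_tool(
  commands=[
    {"dx":0,"dy":-0.015,"dz":0,"wx":0,"wy":0,"wz":0,"grip":10},
    {"dx":0,"dy":0,"dz":0,"wx":0,"wy":0,"wz":0,"grip":27},
    {"dx":0,"dy":0,"dz":0,"wx":0,"wy":0,"wz":0,"grip":36},
    {"dx":0,"dy":0,"dz":0,"wx":0,"wy":0,"wz":0,"grip":44},
    {"dx":0,"dy":0,"dz":0,"wx":0,"wy":0,"wz":0,"grip":44},
    {"dx":0,"dy":-0.3,"dz":0,"wx":0,"wy":0,"wz":0,"grip":44},
    {"dx":0,"dy":-0.9,"dz":0,"wx":0,"wy":0,"wz":0,"grip":44},
    {"dx":0,"dy":-0.9,"dz":0,"wx":0,"wy":0,"wz":0,"grip":44},
  ],
)

```text
time_s: 21.48
position: [0.6042, 0.1383, 0.2201]
tcp_rot: [[0.978, 0.0, 0.208], [-0.208, 0.0, 0.978], [0.0, -1.0, 0.0]]
force: [0.2, -0.2, 0.8]
opening: 0.506
```

Request:
drive_tool(
  commands=[
    {"dx":-0.9,"dy":-0.4,"dz":-0.3,"wx":0,"wy":0,"wz":0,"grip":44},
    {"dx":-0.9,"dy":0,"dz":-0.3,"wx":0,"wy":0,"wz":0,"grip":44},
    {"dx":-0.9,"dy":0,"dz":-0.3,"wx":0,"wy":0,"wz":0,"grip":44},
    {"dx":-0.9,"dy":0,"dz":-0.3,"wx":0,"wy":0,"wz":0,"grip":44},
    {"dx":0,"dy":0,"dz":0,"wx":0,"wy":0,"wz":0,"grip":44},
  ],
)

```text
time_s: 22.1
position: [0.4501, 0.1214, 0.2354]
tcp_rot: [[0.978, -0.002, 0.208], [-0.208, -0.0, 0.978], [-0.002, -1.0, -0.0]]
force: [0.1, -0.6, 0.1]
opening: 0.505
```

```bash
python3 - <<'E'
from h import *
st()
q,d=cap('top');p,ds=cap('side')
W=cloud('top',d);S=W[160:250,300:420].reshape(-1,3);L=np.c_[(S[:,:2]-C)@X*1000,(S[:,:2]-C)@Y*1000,S[:,2]*1000]
g=L[(L[:,2]>118)&(L[:,1]<-40)];print('grip',len(g),g.mean(0) if len(g) else '',np.percentile(g,[5,95],axis=0) if len(g) else '')
g=L[(L[:,2]>97)&(L[:,1]>39)];print('head',np.percentile(g[:,1],[1,50,99]))
a=cv2.resize(q[150:330,225:435],None,fx=2.6,fy=2.6,interpolation=cv2.INTER_CUBIC)
b=cv2.resize(p[195:275,320:400],None,fx=3,fy=3,interpolation=cv2.INTER_CUBIC)
o=np.zeros((a.shape[0],a.shape[1]+b.shape[1],3),np.uint8);o[:,:a.shape[1]]=a;o[:240,a.shape[1]:]=b
cv2.imwrite('pics/fin.png',o[...,::-1])
E
```

```text
t 22.1 local [-144.7555 -111.8445  235.4145] F local 0.19642318248977744 -0.5831875140991516 0.06745741789931922 yaw -12.008948957650405 open 43.968977987096494
grip 3474 [-144.24    -76.3044  556.1494] [[-167.1154 -101.6974  537.3773]
 [-120.2906  -51.7187  574.0508]]
head [39.1898 43.0726 46.4761]
```

View pics/fin.png

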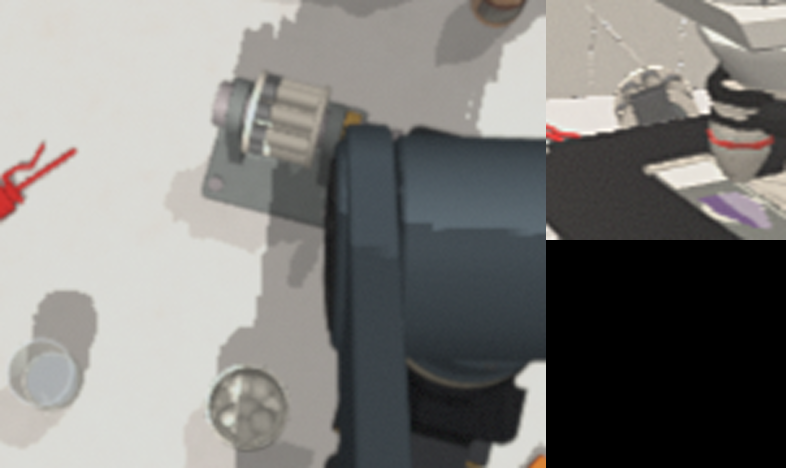

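Request:
drive_tool(
  commands=[
    {"dx":-0.5,"dy":-0.5,"dz":-0.9,"wx":0,"wy":0,"wz":0,"grip":44},
    {"dx":-0.3,"dy":0,"dz":-0.9,"wx":0,"wy":0,"wz":0,"grip":44},
    {"dx":0,"dy":0,"dz":-0.9,"wx":0,"wy":0,"wz":0,"grip":44},
    {"dx":0,"dy":0,"dz":-0.9,"wx":0,"wy":0,"wz":0,"grip":44},
    {"dx":0,"dy":0,"dz":0,"wx":0,"wy":0,"wz":0,"grip":44},
    {"dx":0,"dy":0,"dz":0,"wx":0,"wy":0,"wz":0,"grip":44},
  ],
)

```text
time_s: 22.95
position: [0.393, -0.013, 0.255]
tcp_rot: [[0.978, 0.001, 0.209], [-0.209, 0.0, 0.978], [0.001, -1.0, 0.0]]
force: [-0.3, 0.5, 0.4]
opening: 0.504
```

```bash
python3 - <<'E'
from h import *
st()
q,d=cap('top')
W=cloud('top',d);S=W[160:250,300:420].reshape(-1,3);L=np.c_[(S[:,:2]-C)@X*1000,(S[:,:2]-C)@Y*1000,S[:,2]*1000]
g=L[(L[:,2]>118)&(L[:,2]<200)&(L[:,1]<-40)];print('grip',len(g),np.median(g,0),np.percentile(g,[3,97],axis=0))
q0=cv2.imread('pics/top0.png')[...,::-1]
f=lambda im:cv2.resize(im[120:330,215:435],None,fx=1.8,fy=1.8,interpolation=cv2.INTER_CUBIC)
cv2.imwrite('pics/fin2.png',np.hstack([f(q0),f(q)])[...,::-1])
E
```

```text
t 22.95 local [-172.6082 -255.121   255.0289] F local -0.41209630503595895 0.4218229865315453 0.4358384972345292 yaw -12.071672426277043 open 43.88002402515871
grip 114 [-15.7468 -63.4094 134.8563] [[-26.2106 -69.0434 123.8868]
 [ -1.5434 -57.8782 140.4697]]
```

View pics/fin2.png

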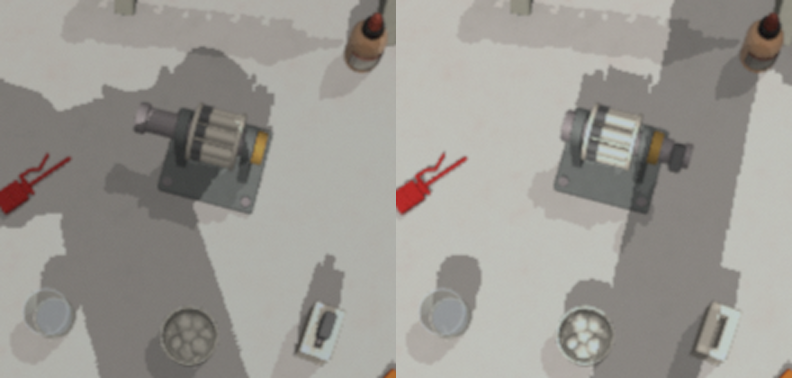

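Request:
drive_tool(
  commands=[
    {"dx":0.59,"dy":0,"dz":0.96,"wx":0,"wy":0,"wz":0,"grip":0},
    {"dx":0.59,"dy":0,"dz":0.96,"wx":0,"wy":0,"wz":0,"grip":0},
    {"dx":0.59,"dy":0,"dz":0.96,"wx":0,"wy":0,"wz":0,"grip":0},
    {"dx":0.59,"dy":0,"dz":0.96,"wx":0,"wy":0,"wz":0,"grip":0},
    {"dx":0.59,"dy":0,"dz":0.96,"wx":0,"wy":0,"wz":0,"grip":0},
    {"dx":0,"dy":0.9,"dz":0,"wx":0,"wy":0,"wz":0,"grip":0},
    {"dx":0,"dy":0.9,"dz":0,"wx":0,"wy":0,"wz":0,"grip":0},
    {"dx":0,"dy":0.9,"dz":0,"wx":0,"wy":0,"wz":0,"grip":0},
  ],
)

```text
time_s: 24.0
position: [0.5473, 0.1523, 0.1455]
tcp_rot: [[0.979, 0.0, 0.206], [-0.206, 0.0, 0.979], [0.0, -1.0, 0.0]]
force: [0.3, -0.3, -0.6]
opening: 0.01
```

Request:
drive_tool(
  commands=[
    {"dx":0,"dy":0,"dz":0,"wx":0,"wy":0,"wz":0,"grip":0},
    {"dx":0,"dy":0,"dz":0,"wx":0,"wy":0,"wz":0,"grip":0},
  ],
)

```text
time_s: 24.25
position: [0.548, 0.1513, 0.1476]
tcp_rot: [[0.978, 0.001, 0.207], [-0.207, 0.0, 0.978], [0.001, -1.0, 0.001]]
force: [-0.1, -0.2, -0.3]
opening: 0.005
```

```bash
python3 -c "
from h import *
st()"
```

```text
t 24.25 local [-55.2313 -62.2104 147.5564] F local -0.035973553793102325 -0.18416606001220343 -0.32451385748701034 yaw -11.954930081135698 open 0.43661984509856144
```

Request:
drive_tool(
  commands=[
    {"dx":0,"dy":0.3,"dz":-0.03,"wx":0,"wy":0,"wz":0,"grip":0},
    {"dx":0.2,"dy":0,"dz":0,"wx":0,"wy":0,"wz":0,"grip":0},
    {"dx":0.04,"dy":0,"dz":0,"wx":0,"wy":0,"wz":0,"grip":0},
    {"dx":0.04,"dy":0,"dz":0,"wx":0,"wy":0,"wz":0,"grip":0},
    {"dx":0.04,"dy":0,"dz":0,"wx":0,"wy":0,"wz":0,"grip":0},
    {"dx":0.04,"dy":0,"dz":0,"wx":0,"wy":0,"wz":0,"grip":0},
    {"dx":0.04,"dy":0,"dz":0,"wx":0,"wy":0,"wz":0,"grip":0},
  ],
)

```text
time_s: 25.12
position: [0.5627, 0.1459, 0.1347]
tcp_rot: [[0.978, -0.0, 0.208], [-0.208, 0.0, 0.978], [-0.0, -1.0, 0.0]]
force: [0.4, 0.2, -0.1]
opening: -0.0
```

```bash
python3 -c "
from h import *
st()"
```

```text
t 25.125 local [-39.7488 -64.4289 134.7184] F local 0.3581869453988897 0.32913762992141066 -0.11396606360212362 yaw -12.024420040382617 open -0.011612471899640814
```

Request:
drive_tool(
  commands=[
    {"dx":0.04,"dy":0,"dz":0,"wx":0,"wy":0,"wz":0,"grip":0},
    {"dx":0.04,"dy":0,"dz":0,"wx":0,"wy":0,"wz":0,"grip":0},
    {"dx":0.04,"dy":0,"dz":0,"wx":0,"wy":0,"wz":0,"grip":0},
    {"dx":0.04,"dy":0,"dz":0,"wx":0,"wy":0,"wz":0,"grip":0},
  ],
)

```text
time_s: 25.62
position: [0.569, 0.1445, 0.1347]
tcp_rot: [[0.978, -0.0, 0.208], [-0.208, 0.0, 0.978], [-0.0, -1.0, -0.0]]
force: [-0.5, -0.3, -0.4]
opening: 0.004
```

```bash
python3 -c "
from h import *
st()"
```

```text
t 25.625 local [-33.3296 -64.4466 134.6787] F local -0.4401985323021534 -0.3805155593173179 -0.3646883758847073 yaw -12.025313323352119 open 0.32233566083959564
```

Request:
drive_tool(
  commands=[
    {"dx":0.04,"dy":0,"dz":0,"wx":0,"wy":0,"wz":0,"grip":0},
    {"dx":0.04,"dy":0,"dz":0,"wx":0,"wy":0,"wz":0,"grip":0},
  ],
)

```text
time_s: 25.88
position: [0.572, 0.1439, 0.1347]
tcp_rot: [[0.978, -0.001, 0.208], [-0.208, 0.0, 0.978], [-0.001, -1.0, -0.0]]
force: [-0.4, -0.0, -0.5]
opening: 0.002
```

```bash
python3 -c "
from h import *
st()"
```

```text
t 25.875 local [-30.1916 -64.4469 134.6963] F local -0.3723829692940353 -0.09748243995863462 -0.5400827584196182 yaw -12.026236415414113 open 0.14685528098799205
```

Request:
drive_tool(
  commands=[
    {"dx":0.04,"dy":0,"dz":0,"wx":0,"wy":0,"wz":0,"grip":0},
    {"dx":0.04,"dy":0,"dz":0,"wx":0,"wy":0,"wz":0,"grip":0},
    {"dx":0.04,"dy":0,"dz":0,"wx":0,"wy":0,"wz":0,"grip":0},
  ],
)

```text
time_s: 26.25
position: [0.5768, 0.1428, 0.1347]
tcp_rot: [[0.978, -0.0, 0.208], [-0.208, 0.0, 0.978], [-0.0, -1.0, -0.0]]
force: [-1.2, 0.6, 0.7]
opening: 0.001
```

```bash
python3 - <<'E'
from h import *
st()
p,_=cap('side');cv2.imwrite('pics/s3.png',cv2.resize(p[165:255,310:400],None,fx=6,fy=6,interpolation=cv2.INTER_CUBIC)[...,::-1])
E
```

```text
t 26.25 local [-25.325  -64.451  134.7054] F local -1.3065605142510366 0.33662488004795266 0.748843967413978 yaw -12.023461208627719 open 0.09972324227316012
```

View pics/s3.png

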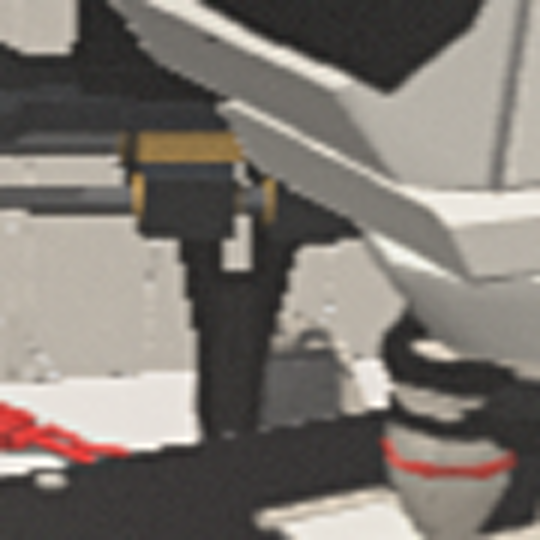

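Request:
drive_tool(
  commands=[
    {"dx":0.04,"dy":0,"dz":0,"wx":0,"wy":0,"wz":0,"grip":0},
    {"dx":0.04,"dy":0,"dz":0,"wx":0,"wy":0,"wz":0,"grip":0},
    {"dx":0.02,"dy":0,"dz":0,"wx":0,"wy":0,"wz":0,"grip":0},
    {"dx":0,"dy":0,"dz":0,"wx":0,"wy":0,"wz":0,"grip":0},
  ],
)

```text
time_s: 26.8
position: [0.5805, 0.142, 0.1347]
tcp_rot: [[0.978, -0.001, 0.208], [-0.208, 0.0, 0.978], [-0.001, -1.0, -0.0]]
force: [-0.7, 0.6, 2.0]
opening: 0.006
```

```bash
python3 - <<'E'
from h import *
st()
p,ds=cap('side');V=cloud('side',ds)[165:260,310:400].reshape(-1,3)
L=np.c_[(V[:,:2]-C)@X*1000,(V[:,:2]-C)@Y*1000,V[:,2]*1000]
g=L[(abs(L[:,1]+63)<12)&(L[:,2]>95)&(L[:,2]<175)]
for z in range(96,150,4):
    r=g[(g[:,2]>=z)&(g[:,2]<z+4)]
    if len(r): print(z+2,len(r),r[:,0].min(),r[:,0].max(),np.median(r[:,1]))
E
```

```text
t 26.8 local [-21.4992 -64.4545 134.7369] F local -0.8034530268740852 0.43630730633284937 2.0098426045186106 yaw -12.024117116665225 open 0.5600770568197608
114 3 -30.81041223971591 -6.708941637497794 -67.3000020457677
118 24 -31.011718923411234 4.281257029026604 -71.51287468761416
122 39 -31.070253923477075 11.536264922347357 -70.89688384874682
126 36 -31.128173272231983 11.295560226787924 -70.751023726294
130 41 -31.043411773581344 10.90155355774855 -70.94262371843928
134 37 -29.06861264916069 10.90490784091721 -71.48225853511009
138 47 -32.1641651046583 11.546821514063815 -68.48273454849115
142 13 -32.96445238185147 -12.784008101140316 -73.46716410880508
146 13 -33.583850181799114 -11.383047731034775 -73.73245402362215
150 20 -35.009688130307005 -11.44354016989254 -74.01282684548121
```

Request:
drive_tool(
  commands=[
    {"dx":-0.05,"dy":0,"dz":0,"wx":0,"wy":0,"wz":0,"grip":0},
    {"dx":-0.3,"dy":0,"dz":0,"wx":0,"wy":0,"wz":0,"grip":0},
    {"dx":-0.7,"dy":0,"dz":0,"wx":0,"wy":0,"wz":0,"grip":0},
    {"dx":0,"dy":-0.9,"dz":0,"wx":0,"wy":0,"wz":0,"grip":0},
    {"dx":-0.5,"dy":-0.9,"dz":-0.9,"wx":0,"wy":0,"wz":0,"grip":0},
    {"dx":-0.5,"dy":-0.9,"dz":-0.9,"wx":0,"wy":0,"wz":0,"grip":0},
    {"dx":-0.5,"dy":0,"dz":-0.9,"wx":0,"wy":0,"wz":0,"grip":0},
    {"dx":-0.5,"dy":0,"dz":-0.9,"wx":0,"wy":0,"wz":0,"grip":0},
  ],
)

```text
time_s: 27.85
position: [0.43, 0.026, 0.2433]
tcp_rot: [[0.978, 0.001, 0.208], [-0.208, -0.001, 0.978], [0.001, -1.0, -0.0]]
force: [-0.1, 0.6, 0.2]
opening: 0.003
```

Request:
drive_tool(
  commands=[
    {"dx":-0.3,"dy":0,"dz":-0.9,"wx":0,"wy":0,"wz":0,"grip":0},
    {"dx":0,"dy":0,"dz":0,"wx":0,"wy":0,"wz":0,"grip":0},
    {"dx":0,"dy":0,"dz":0,"wx":0,"wy":0,"wz":0,"grip":0},
    {"dx":0,"dy":0,"dz":0,"wx":0,"wy":0,"wz":0,"grip":0},
  ],
)

```text
time_s: 28.35
position: [0.4126, -0.0054, 0.2427]
tcp_rot: [[0.978, 0.0, 0.207], [-0.207, 0.0, 0.978], [0.0, -1.0, 0.0]]
force: [0.6, 0.1, -0.4]
opening: 0.007
```

```bash
python3 - <<'E'
from h import *
st()
q,d=cap('top')
W=cloud('top',d);S=W[160:250,300:420].reshape(-1,3);L=np.c_[(S[:,:2]-C)@X*1000,(S[:,:2]-C)@Y*1000,S[:,2]*1000]
g=L[(L[:,2]>118)&(L[:,2]<200)&(L[:,1]<-40)];print('top grip',len(g),np.median(g,0),np.percentile(g,[3,97],axis=0))
g=L[(L[:,2]>97)&(L[:,2]<130)&(L[:,1]>39)];print('head',np.percentile(g[:,1],[50,99]))
p,ds=cap('side');V=cloud('side',ds)[165:260,310:400].reshape(-1,3)
L=np.c_[(V[:,:2]-C)@X*1000,(V[:,:2]-C)@Y*1000,V[:,2]*1000]
g=L[(abs(L[:,1]+63)<12)&(L[:,2]>95)&(L[:,2]<175)]
for z in range(96,150,4):
    r=g[(g[:,2]>=z)&(g[:,2]<z+4)]
    if len(r): print(z+2,len(r),r[:,0].min(),r[:,0].max(),np.median(r[:,1]))
E
```

```text
t 28.35 local [-155.0667 -243.6682  242.7237] F local 0.5781162461421768 0.19708541472556712 -0.39167917424225596 yaw -11.953674955010351 open 0.5825476823066238
top grip 118 [-15.9536 -63.406  134.6999] [[-27.6153 -69.0322 122.2367]
 [ -0.9933 -57.7293 140.2524]]
head [42.8803 46.706 ]
114 2 -19.735611611245716 -18.264791686534153 -68.61782396589126
118 22 -22.00098101788903 2.4887489511029592 -70.7063136066949
122 28 -24.11130838323851 2.114888473902264 -69.57472040090562
126 28 -24.507366997274694 0.19670699051451182 -69.83890463442705
130 32 -26.40955428396356 -2.3473405635318447 -69.6500392334588
134 27 -24.18197996112624 -4.508533512192696 -68.30796773638345
138 13 -11.657173452387257 -4.279641989814058 -67.49865578768836
```

Request:
drive_tool(
  commands=[
    {"dx":0.5,"dy":0,"dz":0.9,"wx":0,"wy":0,"wz":0,"grip":0},
    {"dx":0.5,"dy":0,"dz":0.9,"wx":0,"wy":0,"wz":0,"grip":0},
    {"dx":0.5,"dy":0,"dz":0.9,"wx":0,"wy":0,"wz":0,"grip":0},
    {"dx":0.5,"dy":0,"dz":0.9,"wx":0,"wy":0,"wz":0,"grip":0},
    {"dx":0.5,"dy":0,"dz":0.9,"wx":0,"wy":0,"wz":0,"grip":0},
    {"dx":0,"dy":0.8,"dz":0,"wx":0,"wy":0,"wz":0,"grip":0},
    {"dx":0,"dy":0.9,"dz":0,"wx":0,"wy":0,"wz":0,"grip":0},
    {"dx":0,"dy":0.8,"dz":0,"wx":0,"wy":0,"wz":0,"grip":0},
  ],
)

```text
time_s: 29.45
position: [0.5472, 0.1501, 0.1412]
tcp_rot: [[0.978, -0.001, 0.207], [-0.207, 0.0, 0.978], [-0.001, -1.0, -0.0]]
force: [-0.1, -0.7, -0.2]
opening: 0.004
```

Request:
drive_tool(
  commands=[
    {"dx":0.12,"dy":0,"dz":0,"wx":0,"wy":0,"wz":0,"grip":0},
    {"dx":0.12,"dy":0,"dz":0,"wx":0,"wy":0,"wz":0,"grip":0},
    {"dx":0.04,"dy":0,"dz":0,"wx":0,"wy":0,"wz":0,"grip":0},
    {"dx":0.04,"dy":0,"dz":0,"wx":0,"wy":0,"wz":0,"grip":0},
    {"dx":0,"dy":0,"dz":0,"wx":0,"wy":0,"wz":0,"grip":0},
  ],
)

```text
time_s: 30.08
position: [0.5603, 0.1464, 0.1434]
tcp_rot: [[0.978, 0.001, 0.208], [-0.208, 0.0, 0.978], [0.001, -1.0, 0.0]]
force: [-0.7, 1.5, 0.3]
opening: 0.006
```

```bash
python3 -c "
from h import *
st()"
```

```text
t 30.075 local [-42.2365 -64.4378 143.4198] F local -1.0307854070190803 1.3495119913493983 0.2821856904097153 yaw -12.034452455091653 open 0.4954387164921023
```

Request:
drive_tool(
  commands=[
    {"dx":0.07,"dy":0,"dz":0,"wx":0,"wy":0,"wz":0,"grip":0},
    {"dx":0.07,"dy":0,"dz":0,"wx":0,"wy":0,"wz":0,"grip":0},
    {"dx":0.07,"dy":0,"dz":0,"wx":0,"wy":0,"wz":0,"grip":0},
    {"dx":0.06,"dy":0,"dz":0,"wx":0,"wy":0,"wz":0,"grip":0},
    {"dx":0.06,"dy":0,"dz":0,"wx":0,"wy":0,"wz":0,"grip":0},
    {"dx":0.06,"dy":0,"dz":0,"wx":0,"wy":0,"wz":0,"grip":0},
    {"dx":0.06,"dy":0,"dz":0,"wx":0,"wy":0,"wz":0,"grip":0},
  ],
)

```text
time_s: 30.95
position: [0.5776, 0.1427, 0.1427]
tcp_rot: [[0.978, -0.001, 0.208], [-0.208, 0.0, 0.978], [-0.001, -1.0, -0.0]]
force: [-0.5, -0.1, 0.0]
opening: 0.002
```

Request:
drive_tool(
  commands=[
    {"dx":0.04,"dy":0,"dz":0,"wx":0,"wy":0,"wz":0,"grip":0},
    {"dx":0.04,"dy":0,"dz":0,"wx":0,"wy":0,"wz":0,"grip":0},
  ],
)

```text
time_s: 31.2
position: [0.5805, 0.142, 0.1427]
tcp_rot: [[0.978, -0.001, 0.208], [-0.208, 0.0, 0.978], [-0.001, -1.0, -0.0]]
force: [-0.3, 0.3, 0.8]
opening: 0.006
```

Request:
drive_tool(
  commands=[
    {"dx":0.04,"dy":0,"dz":0,"wx":0,"wy":0,"wz":0,"grip":0},
    {"dx":0.04,"dy":0,"dz":0,"wx":0,"wy":0,"wz":0,"grip":0},
  ],
)

```text
time_s: 31.45
position: [0.5831, 0.1415, 0.1426]
tcp_rot: [[0.978, -0.002, 0.208], [-0.208, 0.0, 0.978], [-0.002, -1.0, -0.0]]
force: [-2.9, 0.8, 1.7]
opening: 0.01
```

```bash
cat >> h.py <<'E'
def edge():
    p,ds=cap('side');V=cloud('side',ds)[165:260,310:400].reshape(-1,3)
    L=np.c_[(V[:,:2]-C)@X*1000,(V[:,:2]-C)@Y*1000,V[:,2]*1000]
    g=L[(abs(L[:,1]+63)<12)&(L[:,2]>95)&(L[:,2]<150)]
    for z in range(112,145,4):
        r=g[(g[:,2]>=z)&(g[:,2]<z+4)]
        if len(r): print(z+2,len(r),r[:,0].min(),r[:,0].max())
E
python3 -c "
from h import *
st();edge()"
```

```text
t 31.45 local [-18.8776 -64.492  142.6408] F local -3.0114141804052155 0.18591174070045266 1.6954428576522638 yaw -12.023076642305302 open 0.8748376469513989
114 1 -10.156183654579172 -10.156183654579172
118 10 -8.801975620633792 3.8171977426659813
122 36 -28.4442195390061 13.229376091530353
126 32 -28.721894346985053 13.179554485283122
130 42 -28.83673968493284 12.467831625961729
134 39 -28.36536263044532 12.631053549492917
138 48 -28.61229463195783 12.460838497451563
142 10 -28.69067627934334 -14.694811572446552
146 15 -29.485467493227596 -13.196125983090585
```

Request:
drive_tool(
  commands=[
    {"dx":0.03,"dy":0,"dz":0,"wx":0,"wy":0,"wz":0,"grip":0},
    {"dx":0.03,"dy":0,"dz":0,"wx":0,"wy":0,"wz":0,"grip":0},
  ],
)

```text
time_s: 31.75
position: [0.5855, 0.1409, 0.1427]
tcp_rot: [[0.978, -0.002, 0.208], [-0.208, 0.0, 0.978], [-0.002, -1.0, -0.0]]
force: [-3.0, 0.5, 2.8]
opening: 0.008
```

Request:
drive_tool(
  commands=[
    {"dx":0.03,"dy":0,"dz":0,"wx":0,"wy":0,"wz":0,"grip":0},
    {"dx":0.03,"dy":0,"dz":0,"wx":0,"wy":0,"wz":0,"grip":0},
  ],
)

```text
time_s: 32.0
position: [0.5886, 0.1403, 0.1429]
tcp_rot: [[0.978, -0.0, 0.208], [-0.208, 0.0, 0.978], [-0.0, -1.0, 0.0]]
force: [-3.3, 1.4, 3.4]
opening: 0.008
```

```bash
python3 -c "
from h import *
st();edge()"
```

```text
t 32.0 local [-13.2792 -64.4351 142.8866] F local -3.4813163929352946 0.7056496076053835 3.375588839543859 yaw -12.020396789259573 open 0.6705214598984567
114 1 -6.38216351710537 -6.38216351710537
118 5 -6.409391290332554 3.990883601687379
122 29 -22.852474854218904 18.743471391482206
126 38 -22.87319017024816 18.619716108449165
130 42 -23.02591540398789 20.202503821214183
134 45 -22.932239081575 20.377642415342073
138 39 -22.935448891040327 18.506294713022637
142 14 -23.04979163864464 -7.459186693496819
146 18 -23.854515597005285 -4.043912351351748
```

Request:
drive_tool(
  commands=[
    {"dx":-0.05,"dy":0,"dz":0,"wx":0,"wy":0,"wz":0,"grip":0},
    {"dx":-0.2,"dy":0,"dz":0,"wx":0,"wy":0,"wz":0,"grip":0},
    {"dx":-0.9,"dy":0,"dz":0,"wx":0,"wy":0,"wz":0,"grip":0},
    {"dx":-0.4,"dy":-0.9,"dz":0,"wx":0,"wy":0,"wz":0,"grip":0},
    {"dx":-0.5,"dy":-0.9,"dz":-0.9,"wx":0,"wy":0,"wz":0,"grip":0},
    {"dx":-0.5,"dy":-0.7,"dz":-0.9,"wx":0,"wy":0,"wz":0,"grip":0},
    {"dx":-0.5,"dy":0,"dz":-0.9,"wx":0,"wy":0,"wz":0,"grip":0},
    {"dx":-0.5,"dy":0,"dz":-0.9,"wx":0,"wy":0,"wz":0,"grip":0},
  ],
)

```text
time_s: 33.05
position: [0.4192, 0.0282, 0.2433]
tcp_rot: [[0.978, 0.003, 0.208], [-0.208, -0.001, 0.978], [0.003, -1.0, -0.0]]
force: [0.8, 0.1, 1.1]
opening: 0.002
```

Request:
drive_tool(
  commands=[
    {"dx":-0.3,"dy":0,"dz":-0.9,"wx":0,"wy":0,"wz":0,"grip":0},
    {"dx":0,"dy":0,"dz":0,"wx":0,"wy":0,"wz":0,"grip":0},
    {"dx":0,"dy":0,"dz":0,"wx":0,"wy":0,"wz":0,"grip":0},
    {"dx":0,"dy":0,"dz":0,"wx":0,"wy":0,"wz":0,"grip":0},
  ],
)

```text
time_s: 33.55
position: [0.4011, -0.0031, 0.2428]
tcp_rot: [[0.978, 0.001, 0.207], [-0.207, 0.0, 0.978], [0.001, -1.0, 0.0]]
force: [0.4, 0.2, 0.4]
opening: 0.004
```

```bash
python3 - <<'E'
from h import *
st();edge()
q,d=cap('top')
W=cloud('top',d);S=W[160:250,300:420].reshape(-1,3);L=np.c_[(S[:,:2]-C)@X*1000,(S[:,:2]-C)@Y*1000,S[:,2]*1000]
g=L[(L[:,2]>118)&(L[:,2]<200)&(L[:,1]<-40)];print('top grip',len(g),np.median(g,0),np.percentile(g,[3,97],axis=0))
a=g[g[:,2]>125];print('tilt',np.polyfit(a[:,0],a[:,2],1))
g=L[(L[:,2]>97)&(L[:,2]<130)&(L[:,1]>39)];print('head',np.percentile(g[:,1],[50,99]))
p,_=load('side')
f=lambda im,k:cv2.resize(im,None,fx=k,fy=k,interpolation=cv2.INTER_CUBIC)
a=f(q[120:330,215:435],2.1);b=f(p[205:265,325:375],6)
o=np.zeros((a.shape[0],a.shape[1]+b.shape[1],3),np.uint8);o[:,:a.shape[1]]=a;o[:b.shape[0],a.shape[1]:]=b
cv2.imwrite('pics/fin3.png',o[...,::-1])
E
```

```text
t 33.55 local [-166.7777 -243.748   242.78  ] F local 0.3979014387814887 0.2546458053175677 0.3894871251209116 yaw -11.957532154636931 open 0.34912257238060923
114 1 -11.875625905609915 -11.875625905609915
118 15 -12.539238008110537 12.174273487182978
122 27 -12.509410214094627 11.19511718095044
126 27 -12.681321379541226 11.776587660619159
130 28 -12.907611542869883 11.009432625538178
134 30 -13.02205482379292 10.60275943786374
138 36 -11.741248656867853 10.579336394137101
top grip 122 [ -4.5097 -63.5238 137.5547] [[-13.9854 -69.006  119.4762]
 [  7.8457 -58.0627 141.0266]]
tilt [  0.1867 137.2411]
head [42.9972 46.6972]
```

View pics/fin3.png

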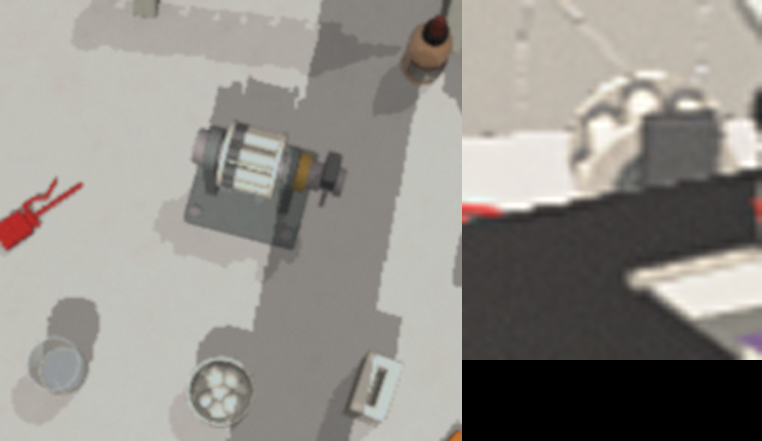

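```bash
python3 -c "
from h import *
print(workorder.hand_in())"
```

```text
the job is handed in; nothing more can be done
None
```

The job is done and handed in at about 34 s: the pin is home and the clip is seated on it and let go.

**Pin:** I pushed it in by its head with closed fingers until it hit the stop. The push read 17 N for a moment at the stop, slightly over the 15 N guide. The head face measures about stand y = 47 mm, which is home.

**Clip:** I took the grey clip from its block and entered the hole tilted 0.27 rad, to match the pin's roll as seen from above. I then swung it upright and pressed it home. The push was about 7 N as the bow passed the pin, and about 10 N at the crown's stop.

**Correction after release:** When let go, the clip leaned about 0.38 rad towards −x, though still seated. A first nudge against the grip did not hold. A second push of about 3.5 N sideways (about 5 N in all) turned the pin, and the clip stayed near upright afterwards.

**Last checks:**
- The grip's top is about 46 mm above the axle line, which matches a seated crown.
- The two cameras disagree a little on the remaining lean: about 0.1 rad from the side, up to 0.19 from above.
- Beaker, cup and bottle look unmoved in the top picture.
- The gripper is clear of everything.
- The bow itself was hidden from both cameras. That it sprang over is inferred from the force dropping off, the hard stop and the seated height.

I viewed 10 pictures in all.

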